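# Load ink-mixing balls and index the turntable to its third click

## Task

With the scoop, take up at least three of the steel mixing balls from the black tray and tip them into the white bin on the ink turntable while the turntable is still at its home position, then stand the scoop back upright in the tray or on the table and let go of it. Now take the turntable's centre knob, turn it clockwise (seen from above) click by click to the third click from home and not past it, and finish while still holding the knob there, because a spring swings it back when it is released. Drop no ball on the table, do not touch the balls with the gripper, and leave the ink bottle, the jar and the roll of tape alone.

Things in the scene. Friction and masses are not known exactly. Their poses are not given: they have to be found in the camera images.
- tray_floor (a point): Centre of the inner floor of the fixed black open tray that holds the balls, 6 mm above the table. Inside 200 mm along its x and 72 mm along its y; walls 6 mm thick, rim 40 mm above the table. The scoop stands at the +x end with its nose to -x, the balls lie loose in the -x half.
- scoop_grip (a point): Grip point of the loose aluminium scoop (120 g): centre of its upright black handle, 28 mm along x, 14 mm along y (grip across this), its top 24 mm above this point; z up when upright. The flat underside is 68 mm below. The nose points to -x: its thin lip is at x = -84 mm, the pan's back wall at +6 mm, the handle's back face at +14 mm.
- ball0_center (a point): Centre of one of five equal loose steel mixing balls, 14 mm across, 11 g. Smooth; they roll on slopes over about 5 degrees.
- ball1_center (a point): Centre of one of five equal loose steel mixing balls, 14 mm across, 11 g. Smooth; they roll on slopes over about 5 degrees.
- ball2_center (a point): Centre of one of five equal loose steel mixing balls, 14 mm across, 11 g. Smooth; they roll on slopes over about 5 degrees.
- ball3_center (a point): Centre of one of five equal loose steel mixing balls, 14 mm across, 11 g. Smooth; they roll on slopes over about 5 degrees.
- ball4_center (a point): Centre of one of five equal loose steel mixing balls, 14 mm across, 11 g. Smooth; they roll on slopes over about 5 degrees.
- bin_center (a point): Middle of the white round open bin fixed on the turntable: on the bin's upright axis, 12 mm above its inner floor, 20 mm below its rim (the rim is 66 mm above the table). Inside 100 mm across, wall 4 mm. The axes turn with the turntable; the turntable's axis is 72.5 mm away towards +y. Small bottles clamped opposite the bin reach 74 to 83 mm above the table.
- knob_grip (a point): Grip point on the turntable's axis: middle of the black bar knob, 44 mm along x, 14 mm along y (grip across this) and 34 mm high, 17 mm above and below this point, which lies about 116 mm above the table. x, y turn with the turntable.
- scoop: The scoop as a body; origin on its underside, 36 mm towards the nose from below scoop_grip. Pan 67 mm wide, open at the nose, side walls 26 mm high that end 20 mm short of the lip, floor 3.5 mm thick, thinning to a lip level with the underside. Slid flat along the tray floor until the lip nearly meets the end wall, it takes the balls in.
- turntable (a joint): Angle of the turntable: 0 at home (start, against the end stop), growing clockwise seen from above. Detents click every 24 degrees (0.419 rad): third click at 1.257 rad; turning goes on to 2.0 rad. A return spring always drives it home when released. The resistance to turning sinks to about 0.1 N m just before each click and jumps to about 0.23 N m just past it.
- ink_bottle: Bystander: loose bottle 48 mm across, 120 mm tall, origin at its underside.
- tape_roll: Bystander: loose roll of tape lying flat, 72 mm across, 25 mm high, origin at its underside.
- jar: Bystander: loose glass jar 60 mm across, 70 mm tall, origin at its underside.
There are look-alikes about, which are no part of the job. Leave any blue look-alike of the scoop alone.

How it is judged:
On the way, in this order (a step that is already met when the one before it is completed fails the run):
1. at least three balls are carried in the scoop, clear above the tray ((((distance between ball0_center and scoop below 0.055 m and height (world z) of ball0_center above 0.065 m) and (distance between ball1_center and scoop below 0.055 m and height (world z) of ball1_center above 0.065 m) and (distance between ball2_center and scoop below 0.055 m and height (world z) of ball2_center above 0.065 m)) or ((distance between ball0_center and scoop below 0.055 m and height (world z) of ball0_center above 0.065 m) and (distance between ball1_center and scoop below 0.055 m and height (world z) of ball1_center above 0.065 m) and (distance between ball3_center and scoop below 0.055 m and height (world z) of ball3_center above 0.065 m)) or ((distance between ball0_center and scoop below 0.055 m and height (world z) of ball0_center above 0.065 m) and (distance between ball1_center and scoop below 0.055 m and height (world z) of ball1_center above 0.065 m) and (distance between ball4_center and scoop below 0.055 m and height (world z) of ball4_center above 0.065 m)) or ((distance between ball0_center and scoop below 0.055 m and height (world z) of ball0_center above 0.065 m) and (distance between ball2_center and scoop below 0.055 m and height (world z) of ball2_center above 0.065 m) and (distance between ball3_center and scoop below 0.055 m and height (world z) of ball3_center above 0.065 m)) or ((distance between ball0_center and scoop below 0.055 m and height (world z) of ball0_center above 0.065 m) and (distance between ball2_center and scoop below 0.055 m and height (world z) of ball2_center above 0.065 m) and (distance between ball4_center and scoop below 0.055 m and height (world z) of ball4_center above 0.065 m)) or ((distance between ball0_center and scoop below 0.055 m and height (world z) of ball0_center above 0.065 m) and (distance between ball3_center and scoop below 0.055 m and height (world z) of ball3_center above 0.065 m) and (distance between ball4_center and scoop below 0.055 m and height (world z) of ball4_center above 0.065 m)) or ((distance between ball1_center and scoop below 0.055 m and height (world z) of ball1_center above 0.065 m) and (distance between ball2_center and scoop below 0.055 m and height (world z) of ball2_center above 0.065 m) and (distance between ball3_center and scoop below 0.055 m and height (world z) of ball3_center above 0.065 m)) or ((distance between ball1_center and scoop below 0.055 m and height (world z) of ball1_center above 0.065 m) and (distance between ball2_center and scoop below 0.055 m and height (world z) of ball2_center above 0.065 m) and (distance between ball4_center and scoop below 0.055 m and height (world z) of ball4_center above 0.065 m)) or ((distance between ball1_center and scoop below 0.055 m and height (world z) of ball1_center above 0.065 m) and (distance between ball3_center and scoop below 0.055 m and height (world z) of ball3_center above 0.065 m) and (distance between ball4_center and scoop below 0.055 m and height (world z) of ball4_center above 0.065 m)) or ((distance between ball2_center and scoop below 0.055 m and height (world z) of ball2_center above 0.065 m) and (distance between ball3_center and scoop below 0.055 m and height (world z) of ball3_center above 0.065 m) and (distance between ball4_center and scoop below 0.055 m and height (world z) of ball4_center above 0.065 m))) and value of joint turntable below 0.2 rad), for 0.1 s.
2. at least three balls are in the white bin, turntable at home ((distance between each of ball0_center, ball1_center, ball2_center and bin_center below 0.052 m or distance between each of ball0_center, ball1_center, ball3_center and bin_center below 0.052 m or distance between each of ball0_center, ball1_center, ball4_center and bin_center below 0.052 m or distance between each of ball0_center, ball2_center, ball3_center and bin_center below 0.052 m or distance between each of ball0_center, ball2_center, ball4_center and bin_center below 0.052 m or distance between each of ball0_center, ball3_center, ball4_center and bin_center below 0.052 m or distance between each of ball1_center, ball2_center, ball3_center and bin_center below 0.052 m or distance between each of ball1_center, ball2_center, ball4_center and bin_center below 0.052 m or distance between each of ball1_center, ball3_center, ball4_center and bin_center below 0.052 m or distance between each of ball2_center, ball3_center, ball4_center and bin_center below 0.052 m) and value of joint turntable below 0.2 rad), for 0.2 s.
3. the scoop stands upright in the tray or on the table, released, turntable still at home (contact force between the fingers and scoop below 0.05 N and height (world z) of scoop_grip below 0.085 m and angle between scoop_grip's own z axis and vertical below 0.2 rad and value of joint turntable below 0.2 rad), for 0.2 s.
At the end, for the whole second after the job is handed in: The fingers hold the knob (over 2 N) with the turntable at the third click, 1.257 +- 0.13 rad, still (under 0.1 rad/s); at least three balls in the white bin; the scoop stands released and upright (within 0.2 rad) in the tray or on the table (value of joint turntable between 1.127 and 1.387 rad and contact force between the fingers and turntable_c0 above 2 N and (distance between each of ball0_center, ball1_center, ball2_center and bin_center below 0.052 m or distance between each of ball0_center, ball1_center, ball3_center and bin_center below 0.052 m or distance between each of ball0_center, ball1_center, ball4_center and bin_center below 0.052 m or distance between each of ball0_center, ball2_center, ball3_center and bin_center below 0.052 m or distance between each of ball0_center, ball2_center, ball4_center and bin_center below 0.052 m or distance between each of ball0_center, ball3_center, ball4_center and bin_center below 0.052 m or distance between each of ball1_center, ball2_center, ball3_center and bin_center below 0.052 m or distance between each of ball1_center, ball2_center, ball4_center and bin_center below 0.052 m or distance between each of ball1_center, ball3_center, ball4_center and bin_center below 0.052 m or distance between each of ball2_center, ball3_center, ball4_center and bin_center below 0.052 m) and contact force between the fingers and scoop below 0.05 N and height (world z) of scoop_grip below 0.085 m and angle between scoop_grip's own z axis and vertical below 0.2 rad and velocity of joint turntable between -0.1 and 0.1 rad/s); the arm keeps its last pose, push and grip.
It fails at once if a ball is dropped on the table (height (world z) of any of ball0_center, ball1_center, ball2_center, ball3_center, ball4_center below 0.0085 m).
It fails at once if the gripper touches a ball (contact force between any of the fingers, the arm and ball0 above 0.3 N or contact force between any of the fingers, the arm and ball1 above 0.3 N or contact force between any of the fingers, the arm and ball2 above 0.3 N or contact force between any of the fingers, the arm and ball3 above 0.3 N or contact force between any of the fingers, the arm and ball4 above 0.3 N).
It fails at once if the turntable is turned past the third click towards the fourth (value of joint turntable above 1.507 rad).
It fails at once if a bystander (ink bottle, jar, tape) is moved more than 20 mm or tipped (distance of any of ink_bottle, tape_roll, jar from where it was at the start of the episode above 0.02 m or angle between any of ink_bottle, tape_roll, jar's own z axis and vertical above 0.3 rad).
It also fails if it takes over 64 s, if anything falls off the work surface, if the arm or the gripper's body presses on something with over 40 N, if the wrist force passes 120 N, or if a joint passes its speed limit or range.

## Robot

A 7-joint arm with a two-finger parallel gripper is mounted at the origin on the work surface. World frame = base frame: x ahead of the robot, y to its left, z up, the work surface at z = 0. Lengths are in m, angles in rad, forces in N, time in s.
With the tool pointing down it reaches from about 0.425 to 0.875 m from the base axis. Payload 4.7 kg.
Tool frame: the origin (TCP) lies midway between the tips of the shut fingers; the grasp point (between the pads) lies 19 mm behind it; x points along the fingers, z is the direction in which the jaws open and shut, and the axes are right-handed (so a half turn about x gives the same grasp; the last joint's range is limited). The gripper opens to 87 mm and grips with 3 to 60 N. Pads are 19 mm wide; open, the fingers measure 117 mm over their backs; the gripper's body (75 mm by 190 mm) begins 51 mm behind the grasp point.
Start: joints at [-1.258, 0.321, -0.07, 1.45, 0.023, 1.371, -0.057], TCP at [0.191, 0.621, 0.223] pointing down, gripper open.
Joint ranges: [-2.86, 2.86], [-0.3, 2.09], [-1.38, 1.24], [0.06, 2.45], [-1.56, 4.7], [0.09, 2.05], [-2.69, 2.69]. Speed limits (rad/s): [2.57, 2.57, 3.14, 3.14, 3.14, 3.14, 3.14].

## Interface

Orientations are given as a rotation vector (axis times angle).
In Python, from bench import ctrl gives the robot as it stands.
- The arm moves only by the shell command python3 -m pendant 'ROWS' [OPENING] [FORCE]. ROWS is JSON, a list of rows, each an object with "travel": the shift along the tool's x, y, z in m, a list of three; "twist": the turn about the tool's x in rad. In form: [{"travel": [x, y, z], "twist": twist}, ...]. A call has 1 to 10 rows; each row is the pose to reach, as a shift and turn from the pose measured when the call began, along the tool's axes at that moment; what a row does not reach only later rows make up. A row lasts 1/8 s, in which the tool goes at most 62.5 mm and 10.7 degrees, less where a joint would pass 70% of its speed; a pose out of reach is approached as far as the arm can. A call with a gripper value outside its range is refused whole. OPENING is the opening, from -1 (shut) to 1 (fully open), so that 0 is half open, set as the call begins (- or left out, the last holds). The fingers move at their own pace and stop on an object; FORCE is the grip in N (left out, the last holds). Time passes only in rows, so rows that repeat a pose let the fingers close. It gives the time, the measured TCP pose, the force and the opening at its end, in the units of the state.
- ctrl.get_state(): the state, without advancing time (a new reading comes with each control period).
- ctrl.get_image(name): name is "scene" or "top" or "wrist"; returns the picture (420x560x3 uint8, red, green, blue); there is no depth.
- ctrl.camera_model(name): a dict with "K" (3x3 intrinsics, pixels), "rvec" (rotation vector, rad) and "tvec" (3), from world to camera coordinates, as OpenCV has them; the wrist camera has in their place "T_tool_cam" (4x4, takes a point from camera to tool coordinates, whose origin is the TCP and whose axes are the tool frame's). Camera axes: x right, y down, z forward; pixel columns grow to the right and rows downward; lengths in m; the calibration is good to about 2 mm. A picture is of the moment at which its call begins: read the wrist's pose just before it. camera_model takes no time and is no camera call.
- ctrl.close_job(): hands the job in, once; it reports no verdict.
The state is a dict: "time": time; "joint_positions": joint angles; "qd": joint speeds; "joint_torque": joint torques, N m; "position": TCP position; "tool_rot": TCP orientation; "ft_force": force on the tool from outside, world axes, zero at the start; "torque": the same for the moment, N m; "grip_width": opening from 0.0 (shut) to 1.0 (fully open).
Only numpy, scipy, OpenCV 4.12 (cv2) and the standard library are available. Lean on these libraries where they do the work, as an engineer would, in place of code of your own. Each camera call takes 0.05 s, during which the arm holds its last target.

## Working session

There is one attempt and no reset: what is moved stays moved. The work goes in short steps, Python scripts to look and compute and a shell command to move; the robot and the scene stay as the last step left them, time stands still between calls to the robot, and variables do not carry over. Pictures are saved under pics/ and viewed, and the job is handed in when it is done.

```bash
ls; mkdir -p pics
cat > h.py <<'E'
import numpy as np,cv2
from bench import ctrl
from scipy.spatial.transform import Rotation as R
def cam(n):
    m=ctrl.camera_model(n);K=np.array(m["K"])
    if n=="wrist":
        s=ctrl.get_state();T=np.eye(4);T[:3,:3]=R.from_rotvec(s["tool_rot"]).as_matrix();T[:3,3]=s["position"]
        W=T@np.array(m["T_tool_cam"]);return K,W[:3,:3],W[:3,3]
    r=R.from_rotvec(np.array(m["rvec"]).ravel()).as_matrix()
    return K,r.T,-r.T@np.array(m["tvec"]).ravel()
def ray(c,u,v,z):
    K,Rw,o=c;d=Rw@np.linalg.inv(K)@[u,v,1];return o+d*(z-o[2])/d[2]
def proj(c,p):
    K,Rw,o=c;q=K@(Rw.T@(np.array(p)-o));return q[:2]/q[2]
def snap(n,f):
    c=cam(n);im=ctrl.get_image(n);cv2.imwrite("pics/"+f+".png",im[:,:,::-1]);return c,im
E
python3 - <<'E'
from h import *
s=ctrl.get_state();print(s)
for n in("scene","top","wrist"):
    c,_=snap(n,n+"0");print(n,c[2].round(3),c[1].round(2).tolist(),c[0][0,0])
E
```

```text
pics
{'time': 0.0, 'joint_positions': array([-1.25788123,  0.3218472 , -0.07006156,  1.4517099 ,  0.02259842,
        1.37079372, -0.05687541]), 'qd': array([-1.37508733e-03,  1.35547019e-04,  5.30842925e-04,  1.58337913e-03,
       -7.06241275e-04, -1.28847591e-03, -6.20963035e-05]), 'joint_torque': array([-2.23014190e-04, -4.91287494e+01, -4.03892007e-01, -3.12529421e+01,
       -6.38487772e-02,  4.39742999e-02,  1.68816932e-04]), 'position': array([0.19124587, 0.62063171, 0.2214281 ]), 'tool_rot': array([-0.98760088,  1.33741917,  0.98551756]), 'ft_force': array([ 0.39418324, -0.7176696 , -0.40488096]), 'torque': array([-0.08977102,  0.01034663, -0.03156233]), 'grip_width': 0.997836831724946}
scene [ 1.133 -0.303  0.944] [[0.29, 0.78, -0.55], [0.96, -0.24, 0.16], [-0.01, -0.57, -0.82]] 384.73066502737186
top [ 0.429 -0.137  0.993] [[0.02, -0.99, 0.12], [-1.0, -0.02, -0.0], [0.0, -0.12, -0.99]] 434.75273654735514
wrist [0.123 0.642 0.384] [[0.3, 0.92, 0.26], [0.96, -0.28, -0.08], [-0.0, 0.27, -0.96]] 344.4392195128002
```

View pics/top0.png

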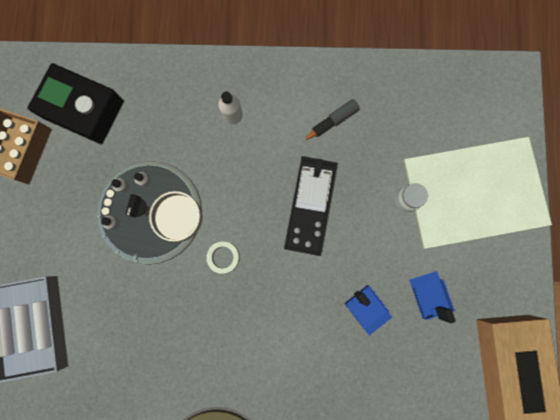

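View pics/scene0.png

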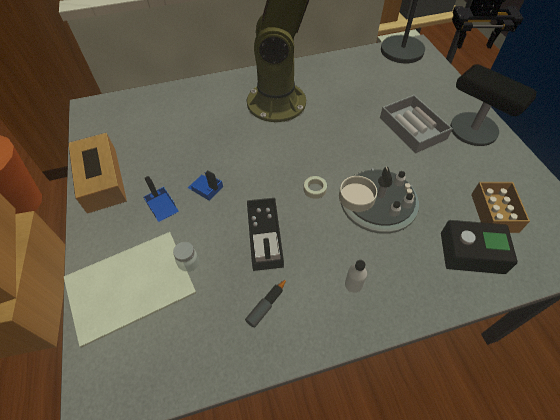

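View pics/wrist0.png

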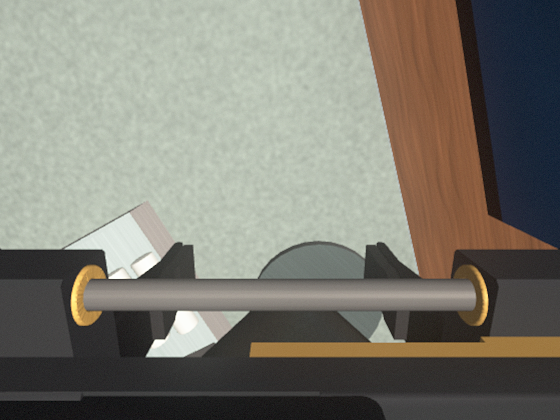

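Run:
```python
from h import *
t=cv2.imread("pics/top0.png");s=cv2.imread("pics/scene0.png")
a=cv2.resize(t[145:265,270:350],None,fx=5,fy=5,interpolation=cv2.INTER_CUBIC)
b=cv2.resize(t[150:270,90:210],None,fx=5,fy=5,interpolation=cv2.INTER_CUBIC)[:,:]
b=cv2.resize(b,(400*600//600*1,400)); 
b=cv2.copyMakeBorder(b,0,200,0,0,cv2.BORDER_CONSTANT)
cv2.imwrite("pics/ct.png",np.hstack([a,b]))
a=cv2.resize(s[185:280,230:300],None,fx=6,fy=6,interpolation=cv2.INTER_CUBIC)[:570]
b=cv2.resize(s[155:240,330:425],None,fx=4,fy=4,interpolation=cv2.INTER_CUBIC)
b=cv2.copyMakeBorder(b,0,570-b.shape[0],0,0,cv2.BORDER_CONSTANT)
cv2.imwrite("pics/cs.png",np.hstack([a,b]))
```

```text
(no output)
```

View pics/ct.png

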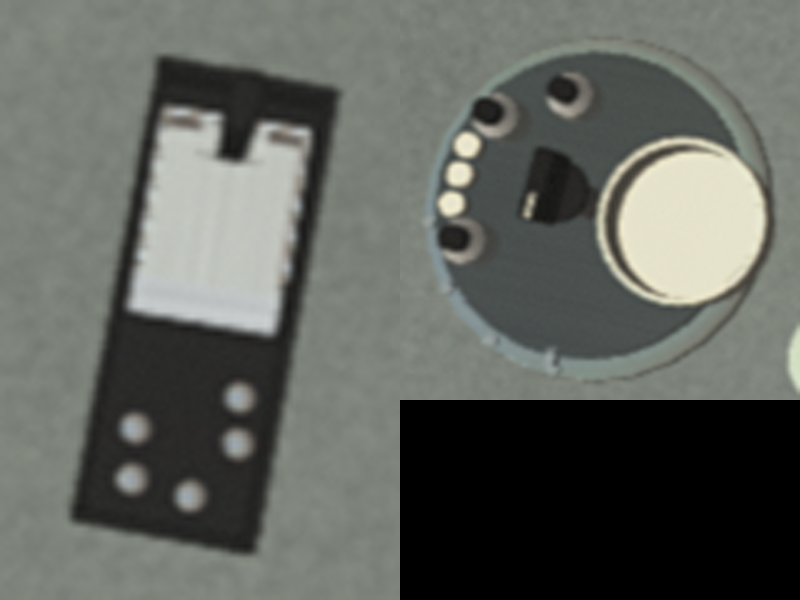

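View pics/cs.png

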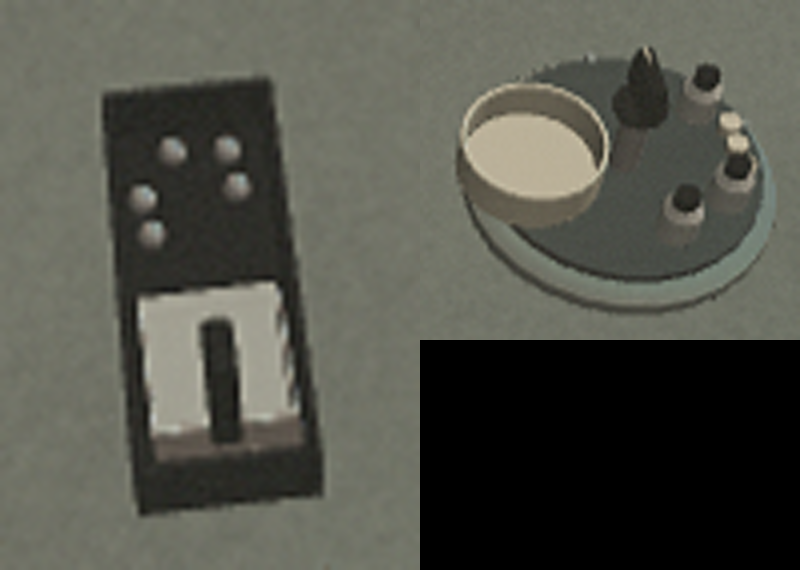

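Run:
```python
from h import *
s=ctrl.get_state();M=R.from_rotvec(s["tool_rot"]).as_matrix();print("tool axes cols\n",M.round(3))
ct,cs=cam("top"),cam("scene")
t=cv2.imread("pics/top0.png")
# tray: dark mask, polygon
g=t.max(2);m=((g<62)*255).astype(np.uint8);m[:,:280]=0;m[:,345:]=0;m[:150]=0;m[260:]=0
cn=max(cv2.findContours(m,0,2)[0],key=cv2.contourArea)
r=cv2.minAreaRect(cn);bx=cv2.boxPoints(r);print("tray px",bx.round(1).tolist())
P=[ray(ct,*p,.04) for p in bx];print(np.round(P,4)); c=np.mean(P,0);print("centre",c.round(4))
e=[P[(i+1)%4]-P[i] for i in range(4)];print([ (np.linalg.norm(x).round(4),np.degrees(np.arctan2(x[1],x[0])).round(2)) for x in e])
# scoop white
w=((t.min(2)>150)*255).astype(np.uint8);
def comp(x0,x1,y0,y1,thr=150):
    k=np.zeros_like(w);k[y0:y1,x0:x1]=((t.min(2)>thr)*255).astype(np.uint8)[y0:y1,x0:x1]
    return max(cv2.findContours(k,0,1)[0],key=cv2.contourArea)
q=comp(290,336,160,215,130);b=cv2.boxPoints(cv2.minAreaRect(q));print("pan px",b.round(1).tolist());print(np.round([ray(ct,*p,.008) for p in b],4))
q=comp(140,205,185,245,120);(u,v),rad=cv2.minEnclosingCircle(q);el=cv2.fitEllipse(cv2.convexHull(q));print("bin",u,v,rad,el);print(ray(ct,u,v,.066),ray(ct,*el[0],.066))
```

```text
tool axes cols
 [[-0.    -0.956  0.294]
 [-0.001  0.294  0.956]
 [-1.    -0.    -0.001]]
tray px [[284.1000061035156, 248.60000610351562], [301.0, 155.5], [337.20001220703125, 162.10000610351562], [320.29998779296875, 255.1999969482422]]
[[ 0.4591 -0.1386  0.04  ]
 [ 0.6675 -0.1728  0.04  ]
 [ 0.654  -0.2542  0.04  ]
 [ 0.4462 -0.2179  0.04  ]]
centre [ 0.5567 -0.1959  0.04  ]
[(np.float64(0.2112), np.float64(-9.32)), (np.float64(0.0825), np.float64(-99.47)), (np.float64(0.2109), np.float64(170.1)), (np.float64(0.0804), np.float64(80.74))]
pan px [[295.20001220703125, 206.5], [302.0, 166.0], [331.70001220703125, 170.89999389648438], [324.8999938964844, 211.5]]
[[ 0.5562 -0.1625  0.008 ]
 [ 0.6509 -0.1767  0.008 ]
 [ 0.6405 -0.2453  0.008 ]
 [ 0.546  -0.2303  0.008 ]]
bin 175.39552307128906 211.70895385742188 29.974254608154297 ((175.33059692382812, 213.144287109375), (49.30978775024414, 58.92677688598633), 29.477317810058594)
[0.5328824  0.09575812 0.066     ] [0.52978563 0.09574858 0.066     ]
```

```bash
cat >> h.py <<'E'
A=np.radians(-9.5);ex=np.array([np.cos(A),np.sin(A),0]);ey=np.array([-np.sin(A),np.cos(A),0]);ez=np.array([0,0,1.])
TC=np.array([.557,-.196,0])
def tr(x,y,z): return TC+x*ex+y*ey+z*ez
E
python3 - <<'E'
from h import *
for n in("top","scene"):
    c=cam(n);im=cv2.imread(f"pics/{n}0.png")
    lo=(270,145) if n=="top" else (230,180); sz=(80,120) if n=="top" else (80,110)
    k=5;big=cv2.resize(im[lo[1]:lo[1]+sz[1],lo[0]:lo[0]+sz[0]],None,fx=k,fy=k,interpolation=cv2.INTER_CUBIC)
    def L(ps,col):
        q=np.array([(proj(c,p)-lo+.5)*k-.5 for p in ps]).round().astype(int);cv2.polylines(big,[q],True,col,1)
    L([tr(a*.106,b*.042,.04) for a,b in((1,1),(1,-1),(-1,-1),(-1,1))],(0,255,0))
    L([tr(.0785+a*.014,b*.007,.098) for a,b in((1,1),(1,-1),(-1,-1),(-1,1))],(0,0,255))
    L([tr(.0785-.084,b*.0335,.006) for b in(1,-1)],(255,0,255))
    g=big if n=="top" else np.hstack([g,cv2.resize(big,(400,550))[:600] if 0 else cv2.copyMakeBorder(big,0,50,0,0,0)])
cv2.imwrite("pics/ov1.png",g)
c=cam("top");sc=cam("scene")
# bin & knob check
for z,nm,pt in((.066,"bin rim",(0,0)),):pass
s=cv2.imread("pics/scene0.png")
k=np.zeros(s.shape[:2],np.uint8);k[170:215,335:382]=((s.min(2)>95)*255)[170:215,335:382]
q=max(cv2.findContours(k,0,1)[0],key=cv2.contourArea);print(cv2.boundingRect(q))
for p in((.530,.096),(.533,.096),(.53,.1)):
    rim=np.array([proj(sc,(p[0]+.054*np.cos(a),p[1]+.054*np.sin(a),.066)) for a in np.linspace(0,6.28,60)]);print("sc",p,rim.min(0),rim.max(0))
    rim=np.array([proj(c,(p[0]+.054*np.cos(a),p[1]+.054*np.sin(a),.066)) for a in np.linspace(0,6.28,60)]);print("top",rim.min(0),rim.max(0))
E
```

```text
(335, 170, 43, 45)
sc (0.53, 0.096) [338.81438321 176.59722175] [376.35112934 205.89553355]
top [149.97618529 188.18091419] [200.42970931 238.24464781]
sc (0.533, 0.096) [339.19558052 177.33401047] [376.79008927 206.71904247]
top [150.05327949 186.80982961] [200.48712574 236.8346645 ]
sc (0.53, 0.1) [340.10083135 176.2933764 ] [377.62267174 205.55717572]
top [148.1078262  188.14743923] [198.56376653 238.21123582]
```

View pics/ov1.png

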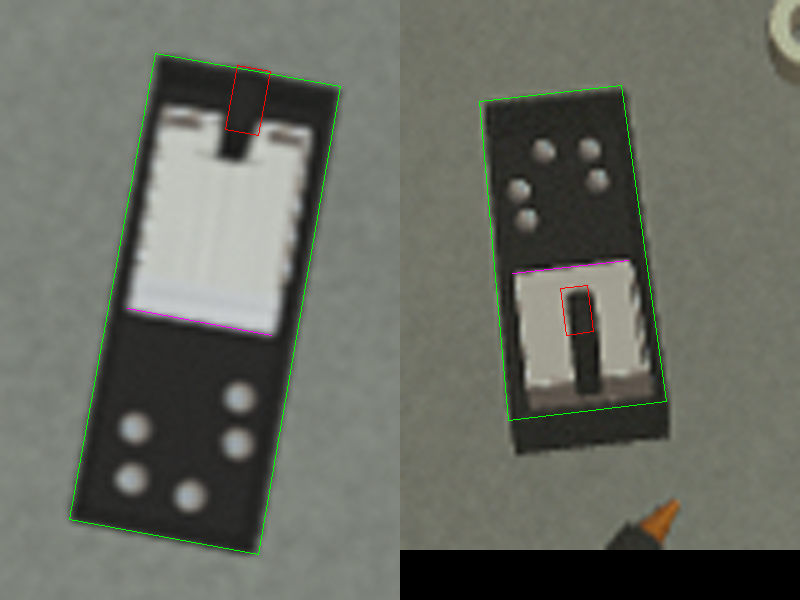

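```bash
cat >> h.py <<'E'
def delta(p,zdir=None):
    """shift in tool axes to TCP p; twist to bring tool z along zdir"""
    s=ctrl.get_state();M=R.from_rotvec(s["tool_rot"]).as_matrix();d=M.T@(np.array(p)-s["position"])
    tw=None
    if zdir is not None:
        q=M.T@np.array(zdir);tw=np.arctan2(-q[1],q[2]);
        if tw>np.pi/2:tw-=np.pi
        if tw<-np.pi/2:tw+=np.pi
    print("t=%.2f"%s["time"],"delta",d.round(4),"twist",tw,"tcp",s["position"].round(4),"x",M[:,0].round(4),"z",M[:,2].round(3),"f",s["ft_force"].round(1),"w",round(s["grip_width"],3))
E
python3 -c "
from h import *
delta(tr(.0785,0,.125),ey)
print('bystanders px->', [ray(cam('top'),*p,z).round(3) for p,z in (((227,98),.12),((414,188),.07),((222,257),.025))])"
```

```text
t=0.15 delta [ 0.0977 -0.6677 -0.6624] twist -0.13294171649788855 tcp [0.1913 0.6208 0.2217] x [-3.0e-04 -1.4e-03 -1.0e+00] z [ 0.294  0.956 -0.001] f [-0.  -0.6 -0.1] w 0.996
bystanders px-> [array([ 0.767, -0.014,  0.12 ]), array([ 0.593, -0.416,  0.07 ]), array([ 0.439, -0.002,  0.025])]
```

```bash
python3 -m pendant '[{"travel":[0,-0.04,-0.04],"twist":-0.03},{"travel":[0,-0.08,-0.08],"twist":-0.06},{"travel":[0,-0.12,-0.12],"twist":-0.09},{"travel":[0,-0.16,-0.16],"twist":-0.133},{"travel":[0,-0.2,-0.2],"twist":-0.133},{"travel":[0,-0.24,-0.24],"twist":-0.133},{"travel":[0,-0.28,-0.28],"twist":-0.133},{"travel":[0,-0.32,-0.32],"twist":-0.133},{"travel":[0,-0.36,-0.36],"twist":-0.133},{"travel":[0,-0.4,-0.4],"twist":-0.133}]' 1 60; python3 -c "
from h import *
delta(tr(.0785,0,.125),ey)"
```

```text
time: 1.4
position: [0.4563, 0.119, 0.2224]
tool_rot: [-1.087, 1.284, 1.086]
ft_force: [0.7, -0.0, -0.5]
grip_width: 1.0
t=1.40 delta [ 0.0977 -0.2297 -0.294 ] twist 0.0001924809906201342 tcp [0.4563 0.119  0.2224] x [ 0.    -0.001 -1.   ] z [ 0.165  0.986 -0.001] f [ 0.7 -0.  -0.5] w 1.0
```

```bash
python3 -m pendant '[{"travel":[0,-0.035,-0.045],"twist":0},{"travel":[0,-0.07,-0.09],"twist":0},{"travel":[0,-0.105,-0.135],"twist":0},{"travel":[0,-0.14,-0.18],"twist":0},{"travel":[0,-0.175,-0.225],"twist":0},{"travel":[0,-0.21,-0.265],"twist":0},{"travel":[0.02,-0.2297,-0.294],"twist":0},{"travel":[0.06,-0.2297,-0.294],"twist":0},{"travel":[0.0977,-0.2297,-0.294],"twist":0},{"travel":[0.0977,-0.2297,-0.294],"twist":0}]' 1 60; python3 -c "
from h import *
delta(tr(.0785,0,.055),ey);snap('wrist','w1');snap('top','t1');snap('scene','s1')"
```

```text
time: 2.65
position: [0.632, -0.2077, 0.1213]
tool_rot: [-1.083, 1.288, 1.091]
ft_force: [0.9, -1.0, 0.9]
grip_width: 1.001
t=2.65 delta [ 0.0662 -0.0031 -0.0008] twist 0.00012725601526073106 tcp [ 0.632  -0.2077  0.1213] x [-7.1e-03  8.0e-04 -1.0e+00] z [ 0.165  0.986 -0.   ] f [ 0.9 -1.   0.9] w 1.001
```

View pics/w1.png

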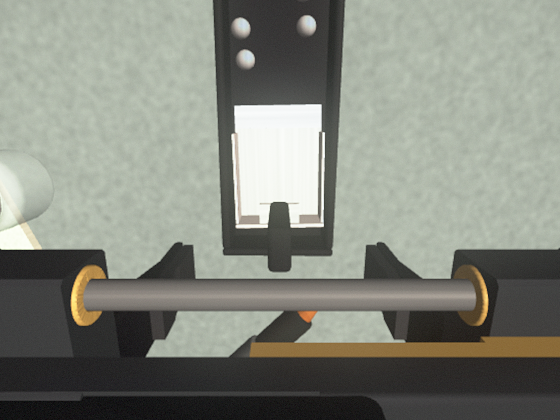

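View pics/s1.png

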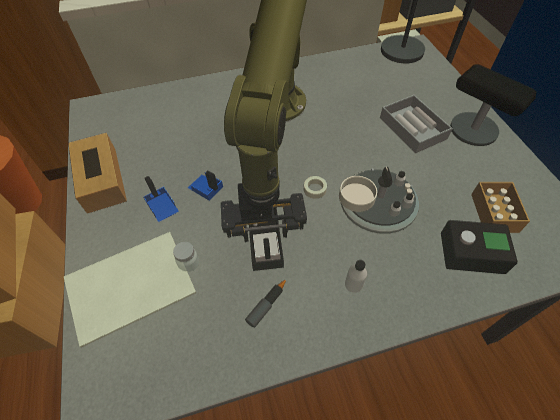

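```bash
python3 -m pendant '[{"travel":[0.025,-0.003,-0.001],"twist":0},{"travel":[0.05,-0.003,-0.001],"twist":0},{"travel":[0.065,-0.003,-0.001],"twist":0},{"travel":[0.066,-0.003,-0.001],"twist":0}]' 1 60; python3 -c "
from h import *
delta(tr(.0785,0,.055),ey);snap('wrist','w2')"
```

```text
time: 3.3
position: [0.6383, -0.2106, 0.061]
tool_rot: [-1.089, 1.282, 1.084]
ft_force: [0.0, -0.7, -0.1]
grip_width: 0.999
t=3.30 delta [0.0059 0.0041 0.001 ] twist 0.0007480441658343096 tcp [ 0.6383 -0.2106  0.061 ] x [ 0.0021 -0.0016 -1.    ] z [ 0.164  0.986 -0.001] f [ 0.  -0.7 -0.1] w 0.999
```

View pics/w2.png

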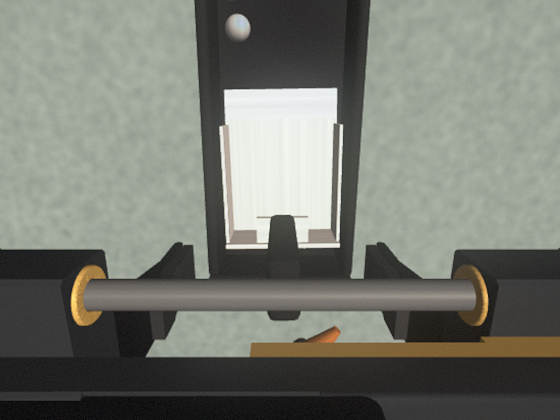

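```bash
python3 -m pendant '[{"travel":[0.006,0.004,0.002],"twist":0},{"travel":[0.006,0.004,0.002],"twist":0},{"travel":[0.006,0.004,0.002],"twist":0}]' 1 60; python3 -m pendant '[{"travel":[0,0,0],"twist":0},{"travel":[0,0,0],"twist":0},{"travel":[0,0,0],"twist":0},{"travel":[0,0,0],"twist":0},{"travel":[0,0,0],"twist":0},{"travel":[0,0,0],"twist":0}]' -1 60;  python3 -c "
from h import *
delta(tr(.0785,0,.055),ey);c,_=snap('wrist','w3');snap('top','t3')
"
```

```text
time: 3.72
position: [0.6354, -0.2083, 0.056]
tool_rot: [-1.09, 1.281, 1.083]
ft_force: [-0.7, 0.1, 0.5]
grip_width: 1.002
time: 4.47
position: [0.6354, -0.2083, 0.056]
tool_rot: [-1.09, 1.281, 1.083]
ft_force: [0.3, -0.1, -0.6]
grip_width: 0.4
t=4.47 delta [ 0.001   0.0008 -0.0009] twist 0.0007383879821472684 tcp [ 0.6354 -0.2083  0.056 ] x [ 0.0038 -0.002  -1.    ] z [ 0.164  0.986 -0.001] f [ 0.3 -0.1 -0.6] w 0.4
```

View pics/w3.png

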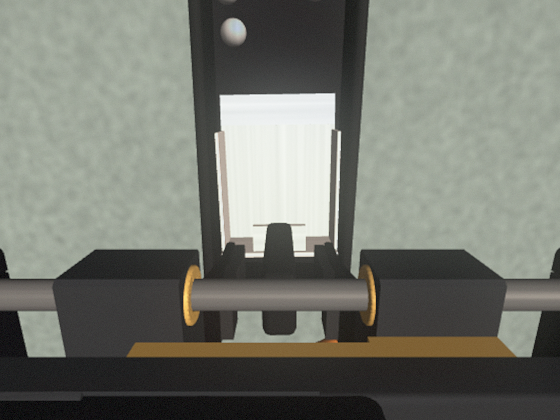

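View pics/t3.png

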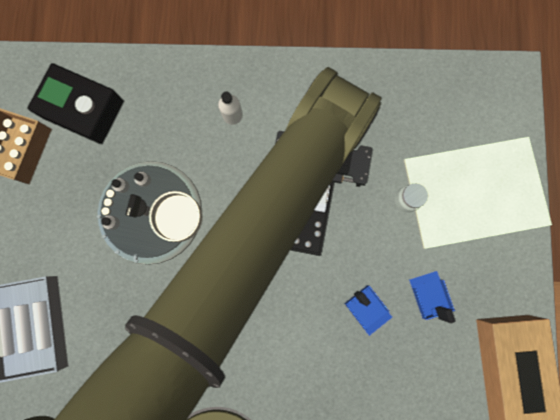

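Handle at px (279,280) is midway between the fingers, which are still closing; let them finish.

```bash
python3 -m pendant '[{"travel":[0,0,0],"twist":0},{"travel":[0,0,0],"twist":0},{"travel":[0,0,0],"twist":0},{"travel":[0,0,0],"twist":0}]' -1 60;  python3 -c "
from h import *
delta(tr(.0785,0,.055),ey);c,_=snap('wrist','w4');snap('scene','s4')
for x in(.0785-.084,-.1):print([proj(c,tr(x,b,.006)).round(1) for b in (.0335,-.0335)])
"
```

```text
time: 5.08
position: [0.6354, -0.2083, 0.056]
tool_rot: [-1.09, 1.281, 1.083]
ft_force: [-0.6, -0.4, 0.3]
grip_width: 0.159
t=5.08 delta [ 0.001   0.0008 -0.0008] twist 0.0006585430619643339 tcp [ 0.6354 -0.2083  0.056 ] x [ 0.0039 -0.002  -1.    ] z [ 0.164  0.986 -0.001] f [-0.6 -0.4  0.3] w 0.159
[array([335.4,  89.2]), array([220.3,  89.2])]
[array([ 343.7, -107.9]), array([ 211.5, -107.8])]
```

View pics/w4.png

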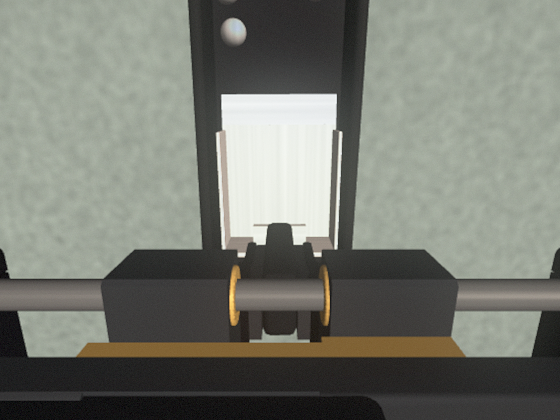

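```bash
python3 -m pendant '[{"travel":[0.001,0.015,0],"twist":0},{"travel":[0.0015,0.05,0],"twist":0},{"travel":[0.0015,0.085,0],"twist":0},{"travel":[0.0015,0.087,0],"twist":0},{"travel":[0.0015,0.087,0],"twist":0},{"travel":[0.0015,0.087,0],"twist":0},{"travel":[0.0015,0.087,0],"twist":0}]' -1 60;  python3 -c "
from h import *
delta(tr(-.016,0,.055),ey);c,_=snap('wrist','w5');snap('scene','s5');snap('top','t5')
print([proj(c,tr(-.1,b,.006)).round(1) for b in (.0335,-.0335)])
"
```

```text
time: 6.05
position: [0.5502, -0.1945, 0.0558]
tool_rot: [-1.09, 1.28, 1.082]
ft_force: [-2.0, -0.7, 9.2]
grip_width: 0.155
t=6.05 delta [ 0.0008  0.0091 -0.0004] twist 0.00031370972212429793 tcp [ 0.5502 -0.1945  0.0558] x [ 0.0056 -0.0019 -1.    ] z [ 0.165  0.986 -0.001] f [-2.  -0.7  9.2] w 0.155
[array([336.8,  73.9]), array([220.2,  73.9])]
```

View pics/w5.png

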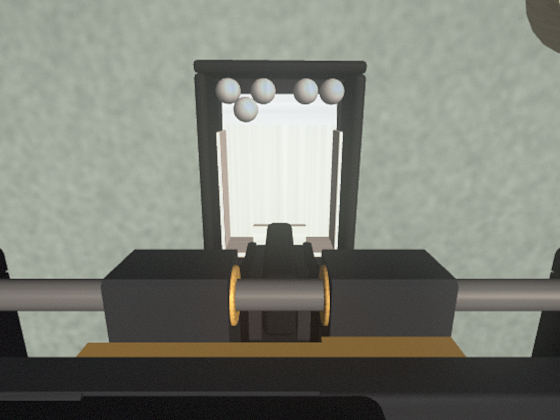

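```bash
python3 -c "
import cv2
s=cv2.imread('pics/s5.png');t=cv2.imread('pics/t5.png')
import numpy as np
cv2.imwrite('pics/c5.png',np.hstack([cv2.resize(s[180:290,220:310],(400,489)),cv2.resize(t[150:260,270:350],(356,489))]))"
```

```text
(no output)
```

View pics/c5.png

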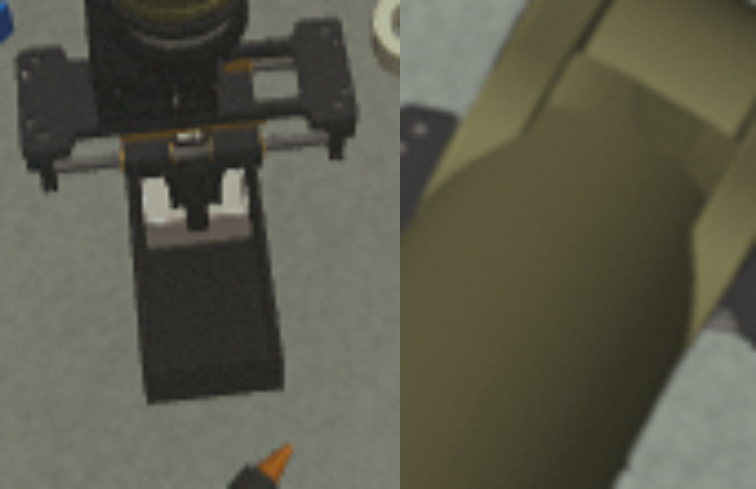

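```bash
python3 -m pendant '[{"travel":[0.001,0.0035,0],"twist":0},{"travel":[0.001,0.0065,0],"twist":0},{"travel":[0.001,0.007,0],"twist":0},{"travel":[0.001,0.007,0],"twist":0}]' -1 60;  python3 -c "
from h import *
delta(tr(-.016,0,.055),ey);c,im=snap('wrist','w6')
cv2.imwrite('pics/c6.png',cv2.resize(im[40:260,180:380,::-1],(545,600),interpolation=2))
"
```

```text
time: 6.7
position: [0.5444, -0.1937, 0.0559]
tool_rot: [-1.092, 1.278, 1.08]
ft_force: [1.0, -0.8, 6.9]
grip_width: 0.157
t=6.70 delta [ 0.0009  0.0032 -0.0001] twist 0.00034104382619120537 tcp [ 0.5444 -0.1937  0.0559] x [ 0.0082 -0.0024 -1.    ] z [ 0.165  0.986 -0.001] f [ 1.  -0.8  6.9] w 0.157
```

View pics/c6.png

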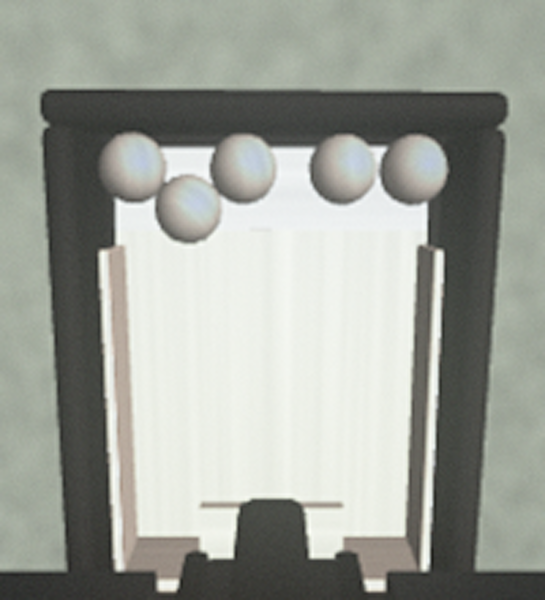

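```bash
python3 -m pendant '[{"travel":[0.0,0.003,0],"twist":0},{"travel":[0.0,0.005,0],"twist":0},{"travel":[0.0,0.005,0],"twist":0}]' -1 60;  python3 -c "
from h import *
delta(tr(-.016,0,.055),ey);c,im=snap('wrist','w7');print(ctrl.get_state()['joint_positions'].round(2))
cv2.imwrite('pics/c7.png',cv2.resize(im[40:260,180:380,::-1],(545,600),interpolation=2))
"
```

```text
time: 7.12
position: [0.5416, -0.1934, 0.0566]
tool_rot: [-1.095, 1.275, 1.076]
ft_force: [5.3, -1.1, 0.2]
grip_width: 0.161
t=7.12 delta [ 0.0016  0.0004 -0.0001] twist 0.00020810149802485059 tcp [ 0.5416 -0.1934  0.0566] x [ 0.0131 -0.0038 -0.9999] z [ 0.165  0.986 -0.002] f [ 5.3 -1.1  0.2] w 0.161
[-0.29  0.35  0.69  1.86 -0.26  1.01  1.91]
```

View pics/c7.png

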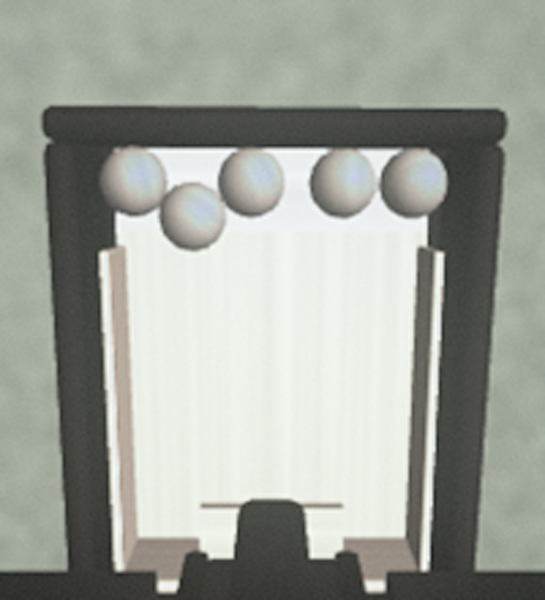

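```bash
python3 -m pendant '[{"travel":[0,0,0],"twist":0},{"travel":[0,0,0],"twist":0},{"travel":[-0.03,0,0],"twist":0},{"travel":[-0.07,-0.02,0],"twist":0},{"travel":[-0.07,-0.06,0],"twist":0.16},{"travel":[-0.07,-0.08,0],"twist":0.34},{"travel":[-0.07,-0.085,0],"twist":0.52},{"travel":[-0.07,-0.085,0],"twist":0.7},{"travel":[-0.07,-0.085,0],"twist":0.88},{"travel":[-0.07,-0.085,0],"twist":1.06}]' 0 60;  python3 -c "
from h import *
delta(tr(.065,0,.022),ex);print(ctrl.get_state()['joint_positions'].round(2));c,im=snap('wrist','w8');snap('scene','s8')"
```

```text
time: 8.43
position: [0.6235, -0.2068, 0.1269]
tool_rot: [-0.27, 1.544, 0.262]
ft_force: [-0.4, -0.3, 0.2]
grip_width: 0.502
t=8.43 delta [ 0.1048  0.0016 -0.0031] twist 0.5049105905213941 tcp [ 0.6235 -0.2068  0.1269] x [ 0.0106 -0.0032 -0.9999] z [0.943 0.333 0.009] f [-0.4 -0.3  0.2] w 0.502
[-0.38  0.51  0.89  1.59 -0.42  1.23  0.92]
```

View pics/w8.png

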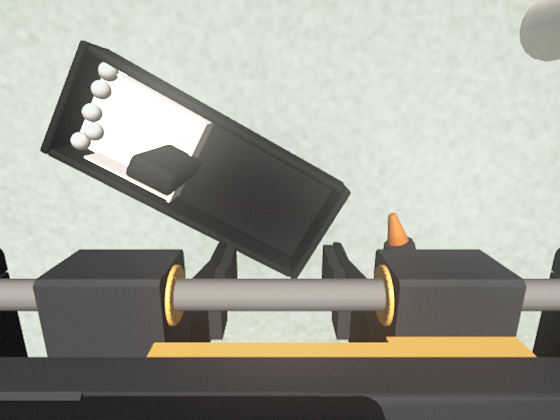

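View pics/s8.png

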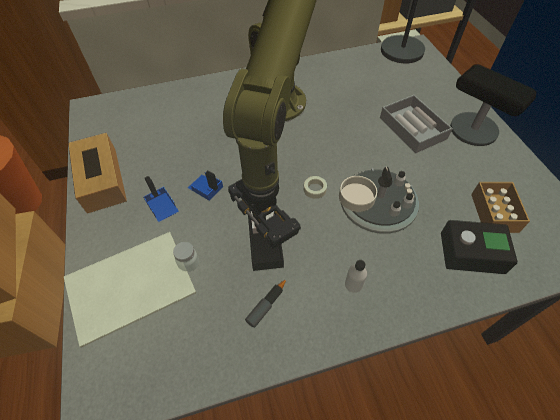

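```bash
python3 -m pendant '[{"travel":[0.02,0,0.004],"twist":0.17},{"travel":[0.04,0,0.007],"twist":0.34},{"travel":[0.06,0.001,0.012],"twist":0.505},{"travel":[0.08,0.001,0.012],"twist":0.505},{"travel":[0.091,0.001,0.012],"twist":0.505},{"travel":[0.092,0.001,0.012],"twist":0.505},{"travel":[0.092,0.001,0.012],"twist":0.505}]' -1 60;  python3 -c "
from h import *
delta(tr(.085,0,.034),ex)"
```

```text
time: 9.4
position: [0.6358, -0.2026, 0.0356]
tool_rot: [0.123, 1.555, -0.127]
ft_force: [-0.0, -0.3, -0.1]
grip_width: 0.004
t=9.40 delta [ 0.0017 -0.0065  0.0061] twist 0.006275294278432572 tcp [ 0.6358 -0.2026  0.0356] x [ 0.0116 -0.0039 -0.9999] z [ 0.987 -0.159  0.012] f [-0.  -0.3 -0.1] w 0.004
```

```bash
python3 -m pendant '[{"travel":[0.001,-0.005,0.006],"twist":0.006},{"travel":[0.002,-0.006,0.014],"twist":0.006}]';python3 -m pendant '[{"travel":[0,0,0.008],"twist":0}]';  python3 -c "
from h import *
delta(tr(.085,0,.034),ex)"
```

```text
time: 9.65
position: [0.6479, -0.2116, 0.0345]
tool_rot: [0.128, 1.557, -0.132]
ft_force: [-16.0, 4.3, 7.7]
grip_width: 0.006
time: 9.78
position: [0.6478, -0.212, 0.0332]
tool_rot: [0.133, 1.575, -0.13]
ft_force: [-27.1, 8.3, 12.3]
grip_width: 0.002
t=9.78 delta [-0.0008  0.0008 -0.0072] twist -0.0013531028640716843 tcp [ 0.6478 -0.212   0.0332] x [-0.0083  0.0029 -1.    ] z [ 0.986 -0.166 -0.009] f [-27.1   8.3  12.3] w 0.002
```

```bash
python3 -m pendant '[{"travel":[-0.001,0,0.010],"twist":0}]';python3 -m pendant '[{"travel":[-0.001,0,0.010],"twist":0}]';python3 -m pendant '[{"travel":[-0.001,0,0.010],"twist":0}]'; python3 -c "
from h import *
delta(tr(.085,0,.034),ex)"
```

```text
time: 9.9
position: [0.6476, -0.2126, 0.0322]
tool_rot: [0.14, 1.598, -0.127]
ft_force: [-24.9, 7.0, 11.9]
grip_width: 0.002
time: 10.02
position: [0.6473, -0.2131, 0.0313]
tool_rot: [0.147, 1.621, -0.124]
ft_force: [-22.7, 6.8, 12.1]
grip_width: 0.004
time: 10.15
position: [0.647, -0.2137, 0.0305]
tool_rot: [0.155, 1.643, -0.122]
ft_force: [-24.2, 7.5, 12.3]
grip_width: 0.004
t=10.15 delta [-0.0029  0.0026 -0.0069] twist -0.008987719113255193 tcp [ 0.647  -0.2137  0.0305] x [-0.0747  0.0272 -0.9968] z [ 0.982 -0.172 -0.078] f [-24.2   7.5  12.3] w 0.004
```

```bash
python3 -m pendant '[{"travel":[-0.003,0,0.011],"twist":0}]' >/dev/null;python3 -m pendant '[{"travel":[-0.002,0.001,0.011],"twist":0.01}]'>/dev/null;python3 -m pendant '[{"travel":[-0.002,0.001,0.011],"twist":0}]'; python3 -m pendant '[{"travel":[-0.002,0.001,0.011],"twist":0}]'; python3 -m pendant '[{"travel":[-0.002,0.001,0.011],"twist":0}]'; python3 -c "
from h import *
delta(tr(.085,0,.034),ex)"
```

```text
time: 10.52
position: [0.6464, -0.2135, 0.0309]
tool_rot: [0.188, 1.72, -0.122]
ft_force: [-26.2, 7.5, 14.9]
grip_width: 0.003
time: 10.65
position: [0.6463, -0.2134, 0.0312]
tool_rot: [0.196, 1.746, -0.12]
ft_force: [-26.4, 7.7, 15.2]
grip_width: 0.004
time: 10.78
position: [0.6461, -0.2133, 0.0315]
tool_rot: [0.205, 1.772, -0.118]
ft_force: [-27.0, 7.9, 13.7]
grip_width: 0.004
t=10.78 delta [-0.0012  0.0022 -0.0062] twist -0.03930065394394658 tcp [ 0.6461 -0.2133  0.0315] x [-0.1992  0.074  -0.9772] z [ 0.959 -0.192 -0.21 ] f [-27.    7.9  13.7] w 0.004
```

```bash
python3 -m pendant '[{"travel":[-0.002,0.001,0.011],"twist":0}]'>/dev/null; python3 -m pendant '[{"travel":[-0.01,0,-0.006],"twist":0},{"travel":[-0.05,0,-0.015],"twist":0},{"travel":[-0.09,0,-0.02],"twist":0},{"travel":[-0.09,0,-0.02],"twist":0}]' 0; python3 -c "
from h import *
delta(tr(-.018,0,.12),ex);delta(tr(-.018,0,.06),ex);print(ctrl.get_state()['joint_positions'].round(2))"
```

```text
time: 11.4
position: [0.6496, -0.2188, 0.1283]
tool_rot: [0.212, 1.791, -0.117]
ft_force: [0.5, 0.1, -1.3]
grip_width: 0.375
t=11.40 delta [ 0.0341  0.0021 -0.1084] twist -0.0435490961574441 tcp [ 0.6496 -0.2188  0.1283] x [-0.2169  0.0803 -0.9729] z [ 0.954 -0.194 -0.229] f [ 0.5  0.1 -1.3] w 0.375
t=11.40 delta [ 0.0924 -0.     -0.0947] twist -0.0435490961574441 tcp [ 0.6496 -0.2188  0.1283] x [-0.2169  0.0803 -0.9729] z [ 0.954 -0.194 -0.229] f [ 0.5  0.1 -1.3] w 0.375
[-0.22  0.79  0.9   1.24 -0.54  1.6   0.42]
```

```bash
python3 -m pendant '[{"travel":[0.01,0.001,-0.035],"twist":-0.04},{"travel":[0.02,0.002,-0.07],"twist":-0.044},{"travel":[0.03,0.002,-0.1],"twist":-0.044},{"travel":[0.034,0.002,-0.11],"twist":-0.044},{"travel":[0.034,0.002,-0.11],"twist":-0.044}]' 0.3; python3 -c "
from h import *
delta(tr(-.020,0,.06),ex);snap('wrist','w9');snap('scene','s9')"
```

```text
time: 12.02
position: [0.5382, -0.1925, 0.1204]
tool_rot: [0.18, 1.79, -0.077]
ft_force: [-0.9, 0.0, 0.1]
grip_width: 0.649
t=12.03 delta [ 0.0589 -0.0031  0.0128] twist 0.0009696967962096994 tcp [ 0.5382 -0.1925  0.1204] x [-0.216   0.0804 -0.9731] z [ 0.963 -0.15  -0.226] f [-0.9  0.   0.1] w 0.649
```

View pics/w9.png

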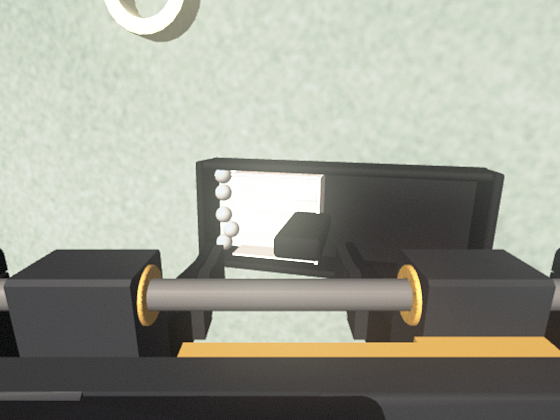

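```bash
python3 -c "
import cv2
s=cv2.imread('pics/s9.png');cv2.imwrite('pics/c9.png',cv2.resize(s[150:290,190:330],(600,600),interpolation=2))"
```

```text
(no output)
```

View pics/c9.png

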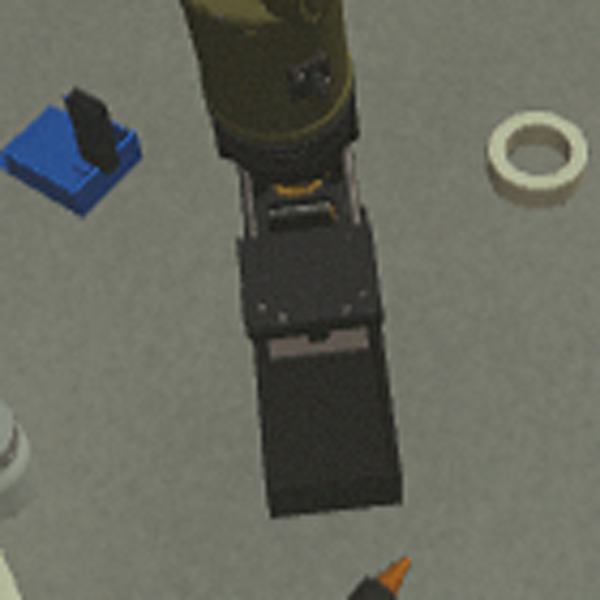

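```bash
python3 -c "
from h import *
c=cam('wrist')
for q in (-.03,-.002):print([proj(c,tr(q,b,.098)).round(0) for b in(.007,-.007)])
for q in (.1,-.1):print([proj(c,tr(q,b,.04)).round(0) for b in(.036,-.036)])
"; python3 -m pendant '[{"travel":[0.03,-0.003,0.007],"twist":0},{"travel":[0.055,-0.003,0.012],"twist":0},{"travel":[0.059,-0.003,0.013],"twist":0},{"travel":[0.059,-0.003,0.013],"twist":0}]' 0.3; python3 -c "
from h import *
delta(tr(-.020,0,.06),ex);c,_=snap('wrist','w10');
for q in (-.03,-.002):print([proj(c,tr(q,b,.098)).round(0) for b in(.007,-.007)])"
```

```text
[array([265., 235.]), array([265., 258.])]
[array([314., 239.]), array([313., 262.])]
[array([487., 181.]), array([471., 285.])]
[array([197., 169.]), array([201., 258.])]
time: 12.62
position: [0.539, -0.1935, 0.0603]
tool_rot: [0.178, 1.79, -0.078]
ft_force: [0.1, 0.2, -0.1]
grip_width: 0.647
t=12.62 delta [ 0.0007  0.0004 -0.0017] twist 0.0017746572708042107 tcp [ 0.539  -0.1935  0.0603] x [-0.2156  0.0785 -0.9733] z [ 0.963 -0.149 -0.225] f [ 0.1  0.2 -0.1] w 0.647
[array([227., 276.]), array([227., 307.])]
[array([294., 283.]), array([293., 316.])]
```

View pics/w10.png

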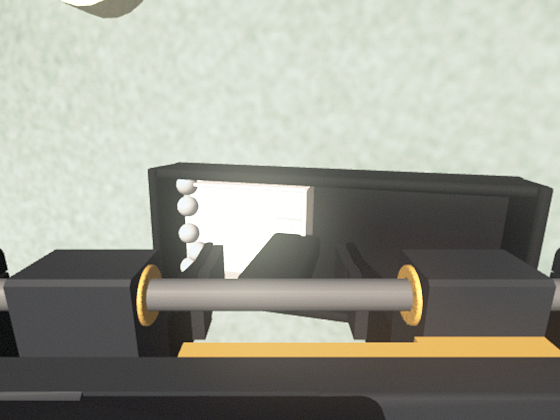

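```bash
python3 -m pendant '[{"travel":[0,0,0],"twist":0}]' -1 60 | grep -E "grip|pos|force"; python3 -m pendant '[{"travel":[0,0,0],"twist":0}]' -1 60 | grep -E "grip|pos|force"
```

```text
position: [0.54, -0.194, 0.0618]
ft_force: [-0.4, 0.0, 0.6]
grip_width: 0.601
position: [0.5406, -0.1943, 0.0626]
ft_force: [0.2, 0.4, 0.6]
grip_width: 0.502
```

```bash
python3 -m pendant '[{"travel":[0,0,0],"twist":0},{"travel":[-0.004,0,0.010],"twist":0},{"travel":[-0.006,0,0.014],"twist":0}]' -1 60 | grep -E "grip|pos|force"; python3 -m pendant '[{"travel":[0,0,0],"twist":0},{"travel":[0,0,0],"twist":0}]' -1 60 | grep -E "grip|pos|force"; python3 -c "
from h import *
delta(tr(-.006,0,.06),ex);c,_=snap('wrist','w11');snap('scene','s11')
s=cv2.imread('pics/s11.png');cv2.imwrite('pics/c11.png',cv2.resize(s[150:290,190:330],(600,600),interpolation=2))"
```

```text
position: [0.5559, -0.1966, 0.0652]
ft_force: [0.4, -0.4, -1.8]
grip_width: 0.318
position: [0.5554, -0.1966, 0.0648]
ft_force: [0.5, 0.5, -1.3]
grip_width: 0.314
t=13.55 delta [ 0.0058  0.0007 -0.0033] twist 0.0024601967187964082 tcp [ 0.5554 -0.1966  0.0648] x [-0.2135  0.0777 -0.9739] z [ 0.963 -0.149 -0.223] f [ 0.5  0.5 -1.3] w 0.314
```

View pics/w11.png

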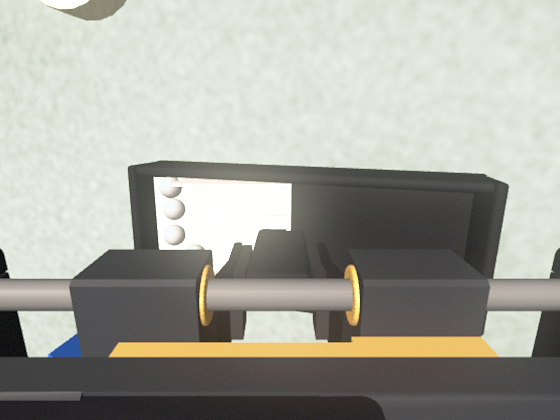

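View pics/c11.png

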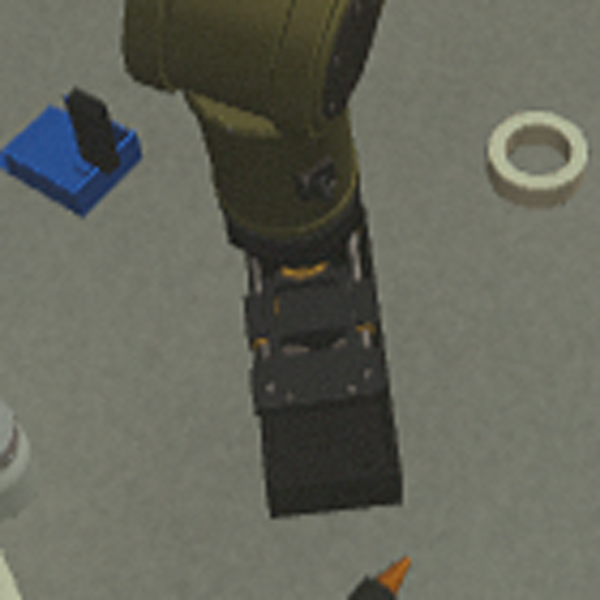

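```bash
python3 -m pendant '[{"travel":[-0.002,0,0.001],"twist":0},{"travel":[-0.004,0,0.004],"twist":0},{"travel":[-0.005,0,0.008],"twist":0},{"travel":[-0.006,0,0.013],"twist":0},{"travel":[-0.007,0,0.018],"twist":0},{"travel":[-0.008,0,0.022],"twist":0},{"travel":[-0.008,0,0.022],"twist":0},{"travel":[-0.003,0,0.001],"twist":0},{"travel":[-0.003,0,0.001],"twist":0}]' -1 60 | grep -E "grip|pos|force";python3 -c "
from h import *
delta(tr(-.006,0,.06),ex);c,_=snap('wrist','w12')"
```

```text
position: [0.5556, -0.1971, 0.0676]
ft_force: [1.5, 0.5, -1.6]
grip_width: 0.318
t=14.78 delta [ 0.0086  0.0009 -0.003 ] twist 0.000894071490538107 tcp [ 0.5556 -0.1971  0.0676] x [-0.2142  0.0788 -0.9736] z [ 0.963 -0.15  -0.224] f [ 1.5  0.5 -1.6] w 0.318
```

View pics/w12.png

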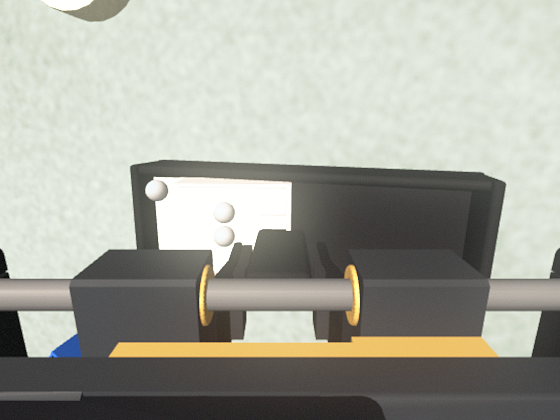

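```bash
python3 -m pendant '[{"travel":[0,0,0],"twist":0},{"travel":[0,0,0],"twist":0},{"travel":[0,0,0],"twist":0}]' -1 60 | grep -E "grip|pos|force";python3 -c "
from h import *
c,im=snap('wrist','w13');cv2.imwrite('pics/c13.png',cv2.resize(im[140:340,110:330,::-1],(660,600),interpolation=2))"
```

```text
position: [0.5571, -0.197, 0.0677]
ft_force: [-0.0, -0.0, -1.8]
grip_width: 0.316
```

View pics/c13.png

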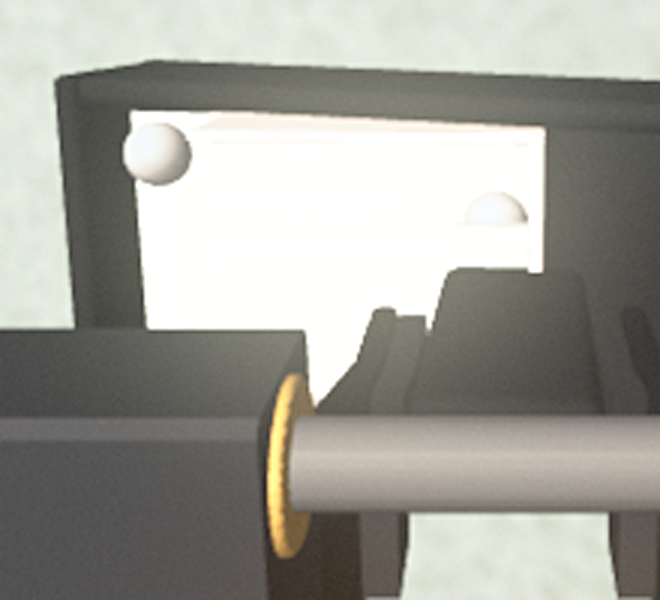

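```bash
python3 -m pendant '[{"travel":[-0.001,0,0.003],"twist":0},{"travel":[-0.002,0,0.008],"twist":0},{"travel":[-0.003,0,0.015],"twist":0},{"travel":[-0.005,0,0.022],"twist":0},{"travel":[-0.006,0,0.028],"twist":0},{"travel":[-0.007,0,0.032],"twist":0},{"travel":[-0.007,0,0.032],"twist":0},{"travel":[-0.001,0,0.001],"twist":0},{"travel":[-0.001,0,0.001],"twist":0},{"travel":[-0.001,0,0.001],"twist":0}]' -1 60 | grep -E "grip|pos|force";python3 -c "
from h import *
c,im=snap('wrist','w14');cv2.imwrite('pics/c14.png',cv2.resize(im[140:340,110:330,::-1],(660,600),interpolation=2))"
```

```text
position: [0.5587, -0.197, 0.0687]
ft_force: [0.0, -0.1, -1.9]
grip_width: 0.316
```

View pics/c14.png

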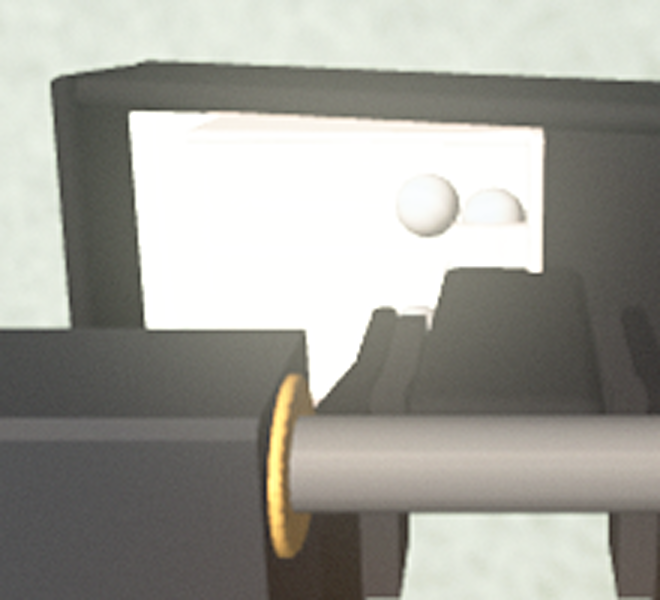

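```bash
python3 -m pendant '[{"travel":[-0.004,0,-0.001],"twist":0},{"travel":[-0.013,0,-0.003],"twist":0},{"travel":[-0.025,0,-0.006],"twist":0},{"travel":[-0.04,0,-0.009],"twist":0},{"travel":[-0.055,0,-0.0125],"twist":0},{"travel":[-0.069,0,-0.016],"twist":0},{"travel":[-0.078,0,-0.018],"twist":0},{"travel":[-0.083,0,-0.019],"twist":0},{"travel":[-0.083,0,-0.019],"twist":0}]' -1 60 | grep -E "grip|pos|force";python3 -c "
from h import *
c,im=snap('wrist','w15');snap('scene','s15');snap('top','t15');s=cv2.imread('pics/s15.png');cv2.imwrite('pics/c15.png',cv2.resize(s[150:290,190:330],(600,600),interpolation=2))
delta(tr(-.006,0,.06),ex);print(ctrl.get_state()['joint_positions'].round(2))"
```

```text
position: [0.5583, -0.2006, 0.1538]
ft_force: [-0.2, 0.4, -1.3]
grip_width: 0.313
t=17.82 delta [0.0926 0.0001 0.0133] twist 0.002471140345485325 tcp [ 0.558  -0.2004  0.1532] x [-0.2127  0.0783 -0.974 ] z [ 0.964 -0.149 -0.222] f [ 0.1 -0.3 -2.9] w 0.318
[-0.37  0.59  0.97  1.51 -0.43  1.53  0.48]
```

View pics/w15.png

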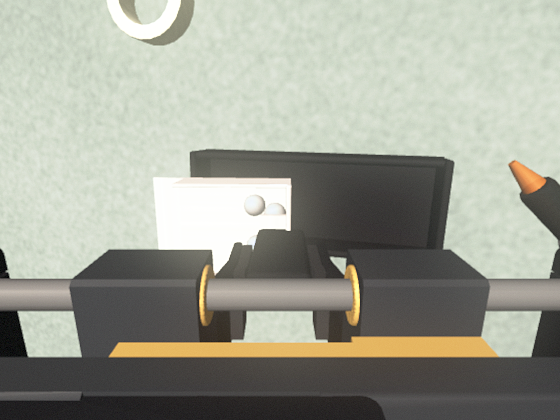

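View pics/c15.png

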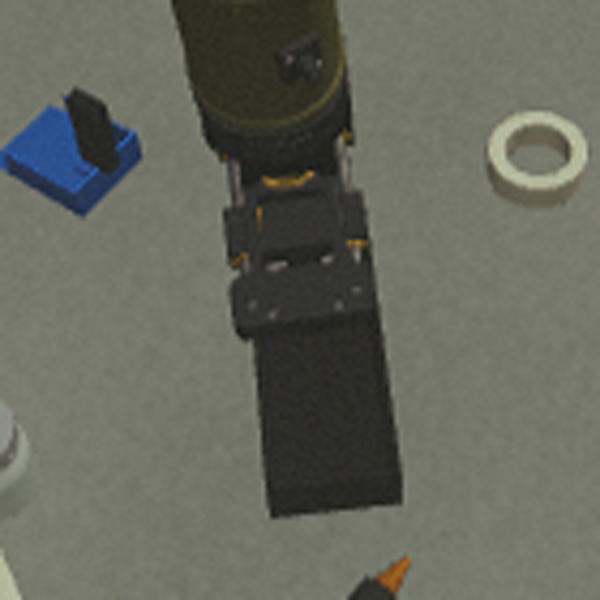

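View pics/t15.png

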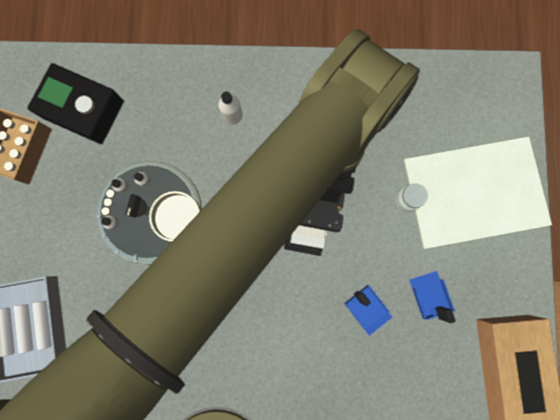

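```bash
cat >> h.py <<'E'
C=np.array([.525,.098,0])
def dump(tw,back=.025,lz=.08):
    s=ctrl.get_state();M0=R.from_rotvec(s["tool_rot"]).as_matrix()
    M=M0@R.from_rotvec([tw,0,0]).as_matrix()
    n=-M[:,2];tx=M[:,0];h=n.copy();h[2]=0;h/=np.linalg.norm(h)
    lip=C-back*h;lip[2]=lz
    g=lip-.084*n-.068*tx
    tcp=g+.019*tx
    print("tw",round(tw,2),"az",np.degrees(np.arctan2(n[1],n[0])).round(0),"slope",np.degrees(np.arcsin(n[2])).round(1),"tcp",tcp.round(3),"r",np.hypot(*tcp[:2]).round(3),"travel",(M0.T@(tcp-s["position"])).round(3))
E
python3 -c "
from h import *
for t in (1.8,1.9,2.0,2.2,2.4,2.6,2.8):dump(t)
c=cam('top');print('knob',ray(c,136.5,205.5,.12))"
```

```text
tw 1.8 az 68.0 slope -0.5 tcp [ 0.494 -0.007  0.128] r 0.494 travel [ 0.053  0.179 -0.085]
tw 1.9 az 62.0 slope -1.7 tcp [ 0.485 -0.002  0.13 ] r 0.485 travel [ 0.053  0.182 -0.095]
tw 2.0 az 57.0 slope -3.0 tcp [0.476 0.003 0.132] r 0.476 travel [ 0.054  0.186 -0.105]
tw 2.2 az 45.0 slope -5.5 tcp [0.459 0.017 0.136] r 0.46 travel [ 0.055  0.197 -0.124]
tw 2.4 az 34.0 slope -7.7 tcp [0.446 0.033 0.139] r 0.447 travel [ 0.056  0.212 -0.14 ]
tw 2.6 az 23.0 slope -9.7 tcp [0.436 0.053 0.142] r 0.439 travel [ 0.057  0.229 -0.153]
tw 2.8 az 11.0 slope -11.2 tcp [0.43  0.073 0.144] r 0.436 travel [ 0.057  0.249 -0.162]
knob [0.53805274 0.16131383 0.12      ]
```

```bash
python3 -m pendant '[{"travel":[0,0.003,-0.002],"twist":0.1},{"travel":[0.001,0.01,-0.006],"twist":0.25},{"travel":[0.003,0.02,-0.012],"twist":0.42},{"travel":[0.005,0.033,-0.02],"twist":0.6},{"travel":[0.007,0.047,-0.028],"twist":0.78},{"travel":[0.009,0.061,-0.036],"twist":0.96},{"travel":[0.01,0.074,-0.043],"twist":1.14},{"travel":[0.011,0.085,-0.049],"twist":1.32},{"travel":[0.011,0.093,-0.053],"twist":1.5},{"travel":[0.011,0.097,-0.055],"twist":1.64}]' -1 60 | grep -E "grip|pos|force";python3 -c "
from h import *
c,im=snap('wrist','w16');snap('scene','s16');s=cv2.imread('pics/s16.png');cv2.imwrite('pics/c16.png',cv2.resize(s[120:280,230:430],(750,600),interpolation=2))
for t in (.1,.2,.3,.4,.6,.8,1.0,1.1):dump(t)
print(ctrl.get_state()['joint_positions'].round(2))"
```

```text
position: [0.5181, -0.0949, 0.1586]
ft_force: [0.3, -0.4, -2.4]
grip_width: 0.317
tw 0.1 az 71.0 slope 0.3 tcp [ 0.5   -0.009  0.127] r 0.5 travel [ 0.041 -0.028 -0.079]
tw 0.2 az 66.0 slope -1.0 tcp [ 0.491 -0.005  0.129] r 0.491 travel [ 0.042 -0.039 -0.08 ]
tw 0.3 az 60.0 slope -2.3 tcp [ 0.481 -0.     0.131] r 0.481 travel [ 0.042 -0.049 -0.083]
tw 0.4 az 54.0 slope -3.5 tcp [0.472 0.006 0.133] r 0.472 travel [ 0.043 -0.06  -0.087]
tw 0.6 az 43.0 slope -6.0 tcp [0.456 0.02  0.136] r 0.457 travel [ 0.044 -0.079 -0.097]
tw 0.8 az 32.0 slope -8.2 tcp [0.444 0.037 0.14 ] r 0.445 travel [ 0.045 -0.095 -0.111]
tw 1.0 az 20.0 slope -10.0 tcp [0.435 0.057 0.142] r 0.438 travel [ 0.046 -0.109 -0.128]
tw 1.1 az 15.0 slope -10.8 tcp [0.431 0.067 0.144] r 0.437 travel [ 0.046 -0.114 -0.137]
[-0.75  0.54  1.22  1.68 -0.47  1.52 -1.24]
```

View pics/c16.png

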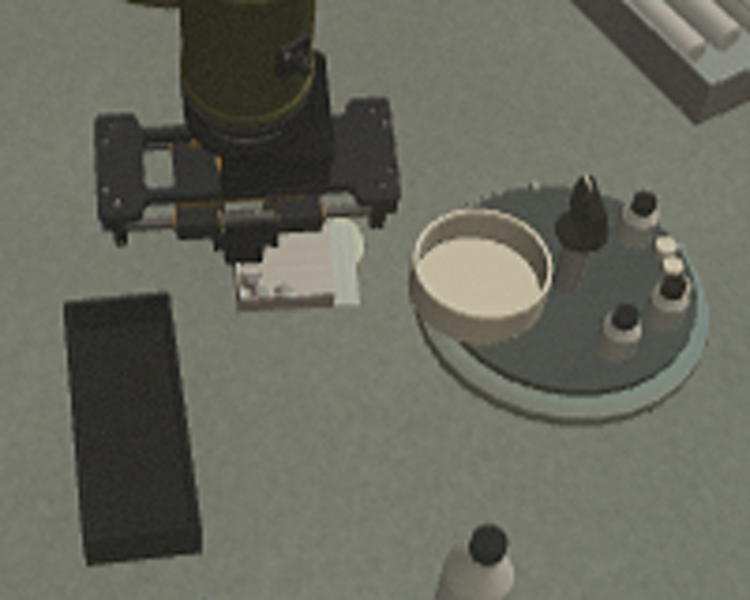

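View pics/w16.png

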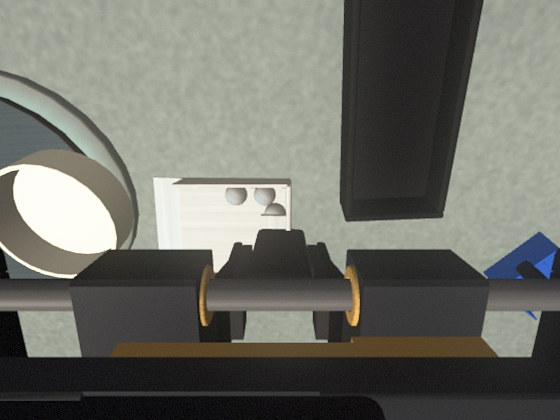

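```bash
python3 -m pendant '[{"travel":[0.001,-0.001,-0.002],"twist":0.02},{"travel":[0.002,-0.004,-0.007],"twist":0.05},{"travel":[0.004,-0.009,-0.016],"twist":0.08},{"travel":[0.006,-0.015,-0.028],"twist":0.11},{"travel":[0.008,-0.021,-0.041],"twist":0.14},{"travel":[0.012,-0.027,-0.053],"twist":0.17},{"travel":[0.018,-0.032,-0.063],"twist":0.2},{"travel":[0.026,-0.036,-0.071],"twist":0.2},{"travel":[0.034,-0.038,-0.077],"twist":0.2},{"travel":[0.040,-0.039,-0.080],"twist":0.2}]' -1 60 | grep -E "grip|pos|force";python3 -c "
from h import *
snap('scene','s17');c,_=snap('wrist','w17');s=cv2.imread('pics/s17.png');cv2.imwrite('pics/c17.png',cv2.resize(s[120:280,260:460],(750,600),interpolation=2))
for t in (0,.1,.2,.3,.4,.5,.6,.8,.9,1.0):dump(t)
print(ctrl.get_state()['joint_positions'].round(2))"
```

```text
position: [0.4905, -0.0067, 0.131]
ft_force: [-2.9, -7.0, 15.0]
grip_width: 0.316
tw 0 az 66.0 slope -1.0 tcp [ 0.49  -0.005  0.129] r 0.49 travel [ 0.002 -0.001 -0.002]
tw 0.1 az 60.0 slope -2.3 tcp [ 0.481 -0.     0.131] r 0.481 travel [ 0.003 -0.011 -0.002]
tw 0.2 az 54.0 slope -3.6 tcp [0.472 0.006 0.133] r 0.472 travel [ 0.003 -0.022 -0.004]
tw 0.3 az 49.0 slope -4.8 tcp [0.464 0.012 0.135] r 0.464 travel [ 0.004 -0.033 -0.006]
tw 0.4 az 43.0 slope -6.0 tcp [0.456 0.02  0.137] r 0.457 travel [ 0.004 -0.043 -0.01 ]
tw 0.5 az 38.0 slope -7.1 tcp [0.45  0.028 0.138] r 0.45 travel [ 0.005 -0.052 -0.015]
tw 0.6 az 32.0 slope -8.2 tcp [0.444 0.037 0.14 ] r 0.445 travel [ 0.005 -0.062 -0.02 ]
tw 0.8 az 20.0 slope -10.1 tcp [0.434 0.057 0.142] r 0.438 travel [ 0.006 -0.078 -0.034]
tw 0.9 az 15.0 slope -10.9 tcp [0.431 0.067 0.144] r 0.437 travel [ 0.006 -0.085 -0.043]
tw 1.0 az 9.0 slope -11.5 tcp [0.429 0.078 0.145] r 0.436 travel [ 0.007 -0.092 -0.051]
[-0.96  0.45  1.22  1.81 -0.44  1.43 -1.61]
```

View pics/c17.png

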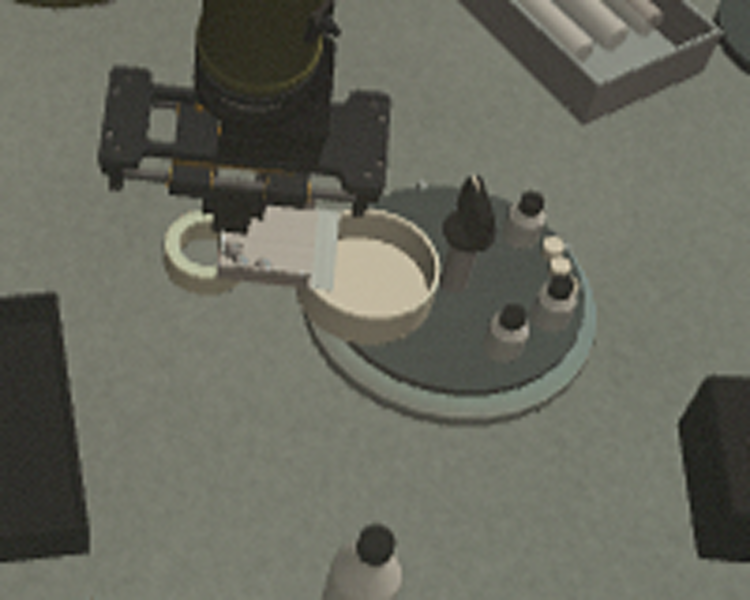

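View pics/w17.png

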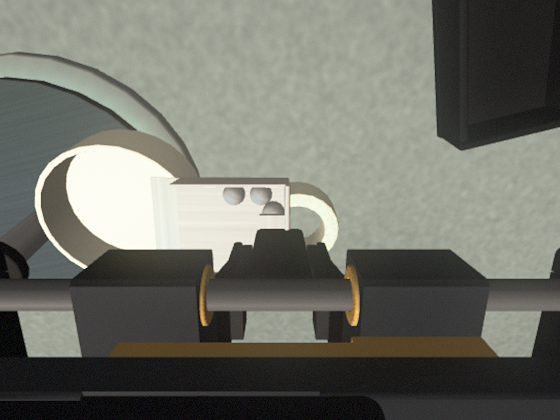

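```bash
python3 -m pendant '[{"travel":[-0.006,0,-0.001],"twist":0},{"travel":[-0.013,0,-0.003],"twist":0},{"travel":[-0.013,-0.011,-0.005],"twist":0.1},{"travel":[-0.012,-0.028,-0.008],"twist":0.25},{"travel":[-0.011,-0.045,-0.014],"twist":0.42},{"travel":[-0.01,-0.06,-0.022],"twist":0.58},{"travel":[-0.009,-0.073,-0.032],"twist":0.74},{"travel":[-0.008,-0.084,-0.044],"twist":0.88},{"travel":[-0.008,-0.085,-0.045],"twist":0.9},{"travel":[-0.008,-0.085,-0.045],"twist":0.9}]' -1 60 | grep -E "grip|pos|force";python3 -c "
from h import *
snap('scene','s18');c,_=snap('wrist','w18');s=cv2.imread('pics/s18.png');cv2.imwrite('pics/c18.png',cv2.resize(s[120:280,260:460],(750,600),interpolation=2))
for t in (0,.1,.2):dump(t)
print(ctrl.get_state()['joint_positions'].round(2))"
```

```text
position: [0.4522, 0.0589, 0.1479]
ft_force: [-0.6, -0.9, -1.8]
grip_width: 0.315
tw 0 az 16.0 slope -11.5 tcp [0.433 0.065 0.144] r 0.438 travel [ 0.009 -0.01   0.016]
tw 0.1 az 10.0 slope -12.3 tcp [0.431 0.076 0.145] r 0.437 travel [ 0.009 -0.021  0.015]
tw 0.2 az 4.0 slope -13.0 tcp [0.43  0.086 0.146] r 0.438 travel [ 0.009 -0.031  0.014]
[-1.17  0.31  1.24  1.87 -0.36  1.43 -2.69]
```

View pics/c18.png

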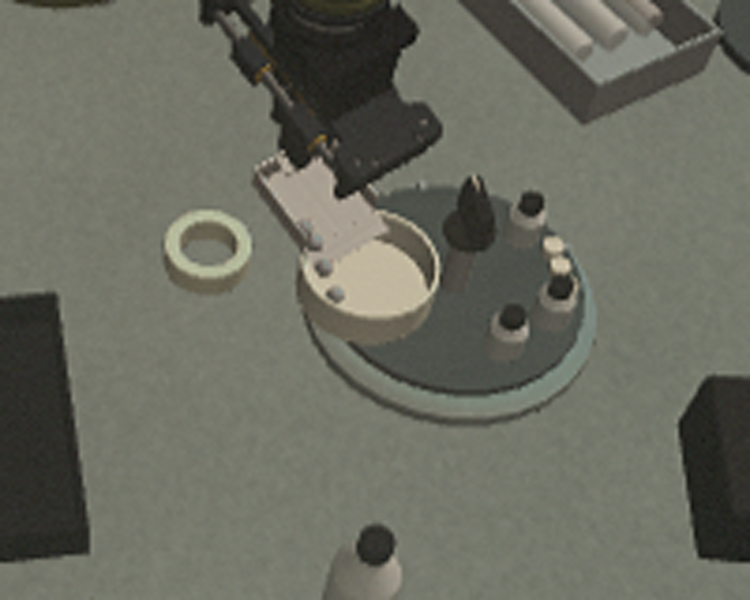

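View pics/w18.png

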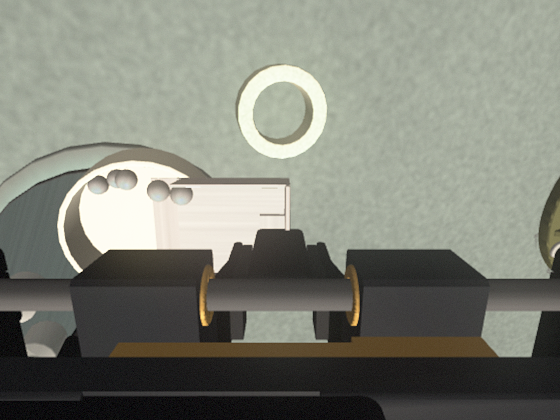

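```bash
python3 -m pendant '[{"travel":[0,0,0],"twist":0},{"travel":[0,0,0],"twist":0},{"travel":[0,0,0],"twist":0}]' -1 60 | grep -E "grip|pos|force";python3 -c "
from h import *
snap('scene','s19');c,im=snap('wrist','w19');s=cv2.imread('pics/s19.png');a=cv2.resize(s[160:220,310:390],(400,300),interpolation=2);b=cv2.resize(im[120:300,30:320,::-1],(400,248));cv2.imwrite('pics/c19.png',np.vstack([a,b]))
print(ctrl.get_state()['joint_positions'].round(2))"
```

```text
position: [0.4521, 0.0591, 0.1482]
ft_force: [0.8, -0.1, -1.2]
grip_width: 0.314
[-1.17  0.31  1.24  1.87 -0.36  1.43 -2.69]
```

View pics/c19.png

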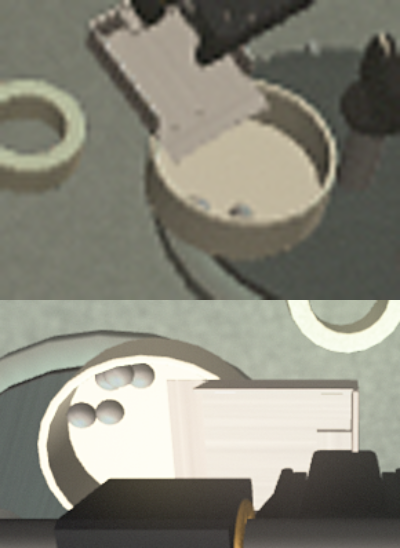

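```bash
python3 -c "
from h import *
delta([.452,.04,.168]);delta([.50,-.03,.168]);delta([.565,-.075,.160]);delta([.565,-.075,.08])"
```

```text
t=22.35 delta [-0.0209  0.0155  0.0091] twist None tcp [0.4521 0.0591 0.1482] x [-0.2297  0.0876 -0.9693] z [-0.944 -0.262  0.2  ] f [-0.4  0.  -1.6] w 0.315
t=22.35 delta [-0.038   0.0941 -0.0179] twist None tcp [0.4521 0.0591 0.1482] x [-0.2297  0.0876 -0.9693] z [-0.944 -0.262  0.2  ] f [-0.4  0.  -1.6] w 0.315
t=22.35 delta [-0.0491  0.1539 -0.069 ] twist None tcp [0.4521 0.0591 0.1482] x [-0.2297  0.0876 -0.9693] z [-0.944 -0.262  0.2  ] f [-0.4  0.  -1.6] w 0.315
t=22.35 delta [ 0.0284  0.1654 -0.085 ] twist None tcp [0.4521 0.0591 0.1482] x [-0.2297  0.0876 -0.9693] z [-0.944 -0.262  0.2  ] f [-0.4  0.  -1.6] w 0.315
```

```bash
python3 -m pendant '[{"travel":[-0.02,0.015,0.009],"twist":0},{"travel":[-0.03,0.055,-0.004],"twist":-0.05},{"travel":[-0.038,0.094,-0.018],"twist":-0.15},{"travel":[-0.045,0.125,-0.045],"twist":-0.3},{"travel":[-0.049,0.154,-0.069],"twist":-0.45},{"travel":[-0.03,0.156,-0.073],"twist":-0.5},{"travel":[-0.005,0.16,-0.078],"twist":-0.5},{"travel":[0.015,0.163,-0.082],"twist":-0.5},{"travel":[0.015,0.163,-0.082],"twist":-0.5}]' -1 60 | grep -E "grip|pos|force";python3 -c "
from h import *
snap('scene','s20');s=cv2.imread('pics/s20.png');cv2.imwrite('pics/c20.png',cv2.resize(s[120:280,240:440],(750,600),interpolation=2))
delta([.565,-.075,.08]);M=R.from_rotvec(ctrl.get_state()['tool_rot']).as_matrix();p=ctrl.get_state()['position']
g=p-.019*M[:,0]
for a in(-.084,.014):
  for b in(-.033,.033):print((g+.068*M[:,0]-a*-M[:,2]*-1*-1+b*M[:,1]).round(3) if 0 else (g+.068*M[:,0]+a*M[:,2]+b*M[:,1]).round(3))
print(ctrl.get_state()['joint_positions'].round(2))"
```

```text
position: [0.5635, -0.0741, 0.0923]
ft_force: [-1.2, -0.8, -1.5]
grip_width: 0.312
t=23.52 delta [ 0.0129  0.0039 -0.0016] twist None tcp [ 0.5643 -0.0744  0.0936] x [-0.231   0.0874 -0.969 ] z [-0.715 -0.691  0.108] f [-0.6  0.5 -0.4] w 0.317
[0.591 0.012 0.044]
[ 0.635 -0.036  0.03 ]
[ 0.521 -0.056  0.055]
[ 0.565 -0.103  0.04 ]
[-0.56  0.6   0.94  1.62 -0.48  1.44 -1.9 ]
```

View pics/c20.png

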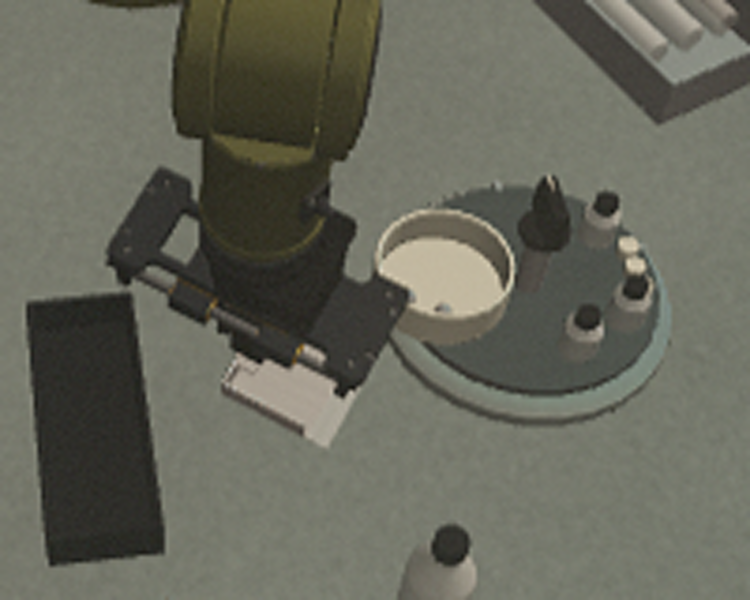

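```bash
python3 -m pendant '[{"travel":[0.01,0.002,-0.001],"twist":0},{"travel":[0.02,0.004,-0.002],"twist":0},{"travel":[0.026,0.006,-0.003],"twist":0},{"travel":[0.028,0.0065,-0.003],"twist":0}]' -1 60 | grep -E "grip|pos|force"; python3 -m pendant '[{"travel":[0.003,0.001,0],"twist":0},{"travel":[0.004,0.001,0],"twist":0}]' -0.28 | grep -E "grip|pos|force"; python3 -m pendant '[{"travel":[0,0,0],"twist":0},{"travel":[0,0,0],"twist":0}]' -0.15 | grep -E "grip|pos|force";  python3 -m pendant '[{"travel":[0,0,0],"twist":0},{"travel":[0,0,0],"twist":0},{"travel":[0,0,0],"twist":0}]' 0.1 | grep -E "grip|pos|force"; python3 -c "
from h import *
snap('scene','s21');s=cv2.imread('pics/s21.png');cv2.imwrite('pics/c21.png',cv2.resize(s[120:280,240:440],(750,600),interpolation=2));snap('wrist','w21')"
```

```text
position: [0.5635, -0.0771, 0.0686]
ft_force: [-9.5, -3.9, 27.0]
grip_width: 0.316
position: [0.5633, -0.0778, 0.0645]
ft_force: [-1.5, -0.3, -0.9]
grip_width: 0.355
position: [0.5633, -0.0774, 0.0641]
ft_force: [-0.3, -0.5, 0.7]
grip_width: 0.417
position: [0.5633, -0.0774, 0.0641]
ft_force: [-0.5, 0.5, 0.1]
grip_width: 0.543
```

View pics/c21.png

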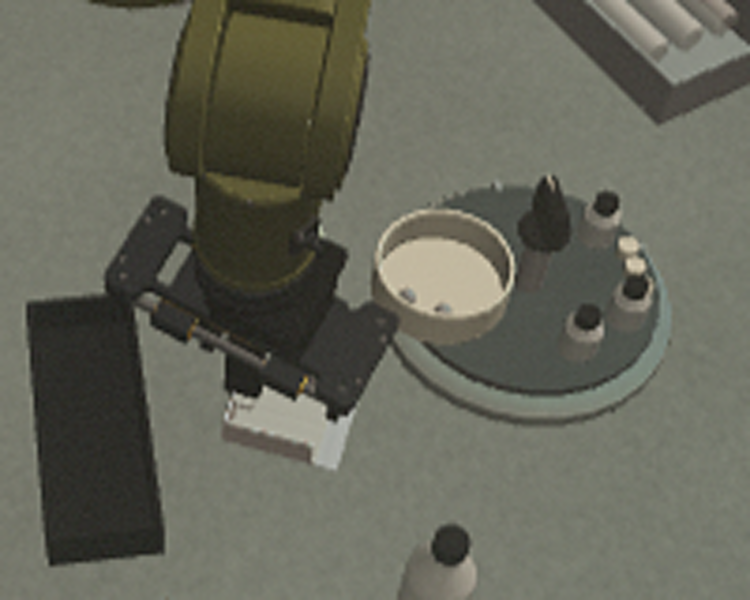

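View pics/w21.png

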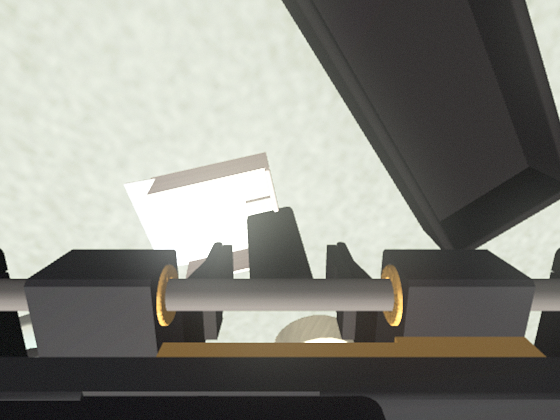

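```bash
python3 -m pendant '[{"travel":[0,0,0],"twist":0},{"travel":[-0.02,-0.0045,0.002],"twist":0},{"travel":[-0.045,-0.01,0.005],"twist":0},{"travel":[-0.078,-0.018,0.009],"twist":0},{"travel":[-0.078,-0.018,0.009],"twist":0}]' 0.6 | grep -E "grip|pos|force"; python3 -c "
from h import *
snap('scene','s22');s=cv2.imread('pics/s22.png');cv2.imwrite('pics/c22.png',cv2.resize(s[120:280,240:440],(750,600),interpolation=2))
delta(tr(-.075,0,.11))"
```

```text
position: [0.565, -0.0785, 0.1487]
ft_force: [-0.0, -0.7, -0.1]
grip_width: 0.797
t=25.68 delta [0.0451 0.0305 0.1271] twist None tcp [ 0.5642 -0.078   0.1469] x [-0.2281  0.0876 -0.9697] z [-0.716 -0.69   0.106] f [-0.1 -0.8 -0.8] w 0.798
```

View pics/c22.png

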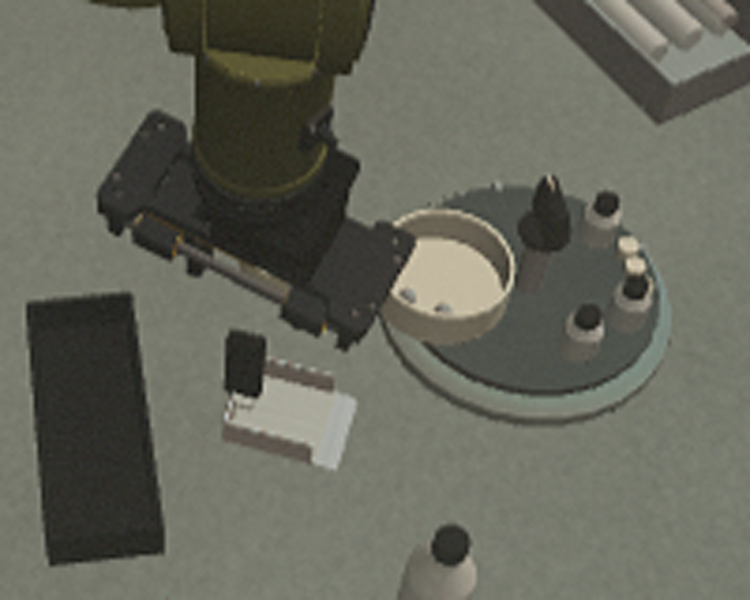

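```bash
python3 -m pendant '[{"travel":[0,0.01,0.035],"twist":-0.17},{"travel":[0.01,0.02,0.07],"twist":-0.35},{"travel":[0.02,0.03,0.1],"twist":-0.53},{"travel":[0.035,0.03,0.12],"twist":-0.71},{"travel":[0.045,0.0305,0.127],"twist":-0.89},{"travel":[0.045,0.0305,0.127],"twist":-1.07},{"travel":[0.045,0.0305,0.127],"twist":-1.25},{"travel":[0.045,0.0305,0.127],"twist":-1.43},{"travel":[0.045,0.0305,0.127],"twist":-1.61},{"travel":[0.045,0.0305,0.127],"twist":-1.79}]' -1 60 | grep -E "grip|pos|force"; python3 -c "
from h import *
delta(tr(-.075,0,.03),-ex);delta(tr(-.075,0,.03),ey);print(ctrl.get_state()['joint_positions'].round(2))"
```

```text
position: [0.4826, -0.1834, 0.1097]
ft_force: [0.6, 0.5, 0.5]
grip_width: 0.002
t=26.93 delta [0.0771 0.0044 0.0196] twist -0.43105668573036926 tcp [ 0.4826 -0.1834  0.1097] x [-0.2292  0.0879 -0.9694] z [ 0.803 -0.546 -0.239] f [0.6 0.5 0.5] w 0.002
t=26.93 delta [0.0771 0.0044 0.0196] twist 1.151869118282276 tcp [ 0.4826 -0.1834  0.1097] x [-0.2292  0.0879 -0.9694] z [ 0.803 -0.546 -0.239] f [0.6 0.5 0.5] w 0.002
[-0.22  0.37  0.66  1.73 -0.21  1.37 -0.09]
```

```bash
python3 -m pendant '[{"travel":[0.03,0.002,0.008],"twist":-0.17},{"travel":[0.06,0.004,0.015],"twist":-0.34},{"travel":[0.075,0.004,0.02],"twist":-0.431},{"travel":[0.077,0.004,0.02],"twist":-0.431}]' -1 60 | grep -E "pos|force"; python3 -m pendant '[{"travel":[0.001,0,-0.008],"twist":0},{"travel":[0.002,0,-0.016],"twist":0}]'| grep -E "pos|force|rot"; python3 -m pendant '[{"travel":[0.002,0,-0.010],"twist":0}]'| grep -E "pos|force|rot"; python3 -c "
from h import *
delta(tr(-.085,0,.03),ex)"
```

```text
position: [0.4817, -0.1839, 0.0287]
ft_force: [-0.2, -0.3, 0.3]
position: [0.4673, -0.1818, 0.0312]
tool_rot: [0.188, 1.803, -0.075]
ft_force: [10.6, -1.9, -5.4]
position: [0.4672, -0.1816, 0.033]
tool_rot: [0.183, 1.78, -0.078]
ft_force: [27.4, -4.9, -12.2]
t=27.80 delta [0.0017 0.0005 0.0064] twist -0.0015290635433200712 tcp [ 0.4672 -0.1816  0.033 ] x [-0.2054  0.0814 -0.9753] z [ 0.964 -0.153 -0.216] f [ 27.4  -4.9 -12.2] w 0.002
```

```bash
for i in 1; do python3 -m pendant '[{"travel":[0.007,0,-0.010],"twist":0}]'| grep -E "pos|force"; python3 -m pendant '[{"travel":[0.006,0,-0.010],"twist":0}]'| grep -E "pos|force";python3 -m pendant '[{"travel":[0.005,0,-0.010],"twist":0}]'| grep -E "pos|force"; python3 -m pendant '[{"travel":[0.005,0,-0.010],"twist":0}]'| grep -E "pos|force"; done; python3 -c "
from h import *
delta(tr(-.085,0,.03),ex)"
```

```text
position: [0.4674, -0.1817, 0.0323]
ft_force: [17.7, -3.7, 8.1]
position: [0.4675, -0.1817, 0.0324]
ft_force: [16.1, -2.7, 3.5]
position: [0.4676, -0.1817, 0.0328]
ft_force: [17.7, -3.4, -4.7]
position: [0.4677, -0.1818, 0.0329]
ft_force: [16.9, -3.7, -2.1]
t=28.30 delta [0.0023 0.0006 0.0058] twist 0.0033052879491365754 tcp [ 0.4677 -0.1818  0.0329] x [-0.1109  0.0568 -0.9922] z [ 0.981 -0.156 -0.119] f [16.9 -3.7 -2.1] w 0.01
```

```bash
python3 -m pendant '[{"travel":[0.004,0,-0.010],"twist":0}]'>/dev/null; python3 -m pendant '[{"travel":[0.004,0,-0.010],"twist":0}]'>/dev/null;python3 -m pendant '[{"travel":[0.003,0,-0.010],"twist":0}]'>/dev/null; python3 -m pendant '[{"travel":[0.003,0,-0.010],"twist":0}]'| grep -E "pos|force";python3 -m pendant '[{"travel":[0.003,0,-0.008],"twist":0}]'| grep -E "pos|force"; python3 -c "
from h import *
delta(tr(-.075,.025,.03),ex)"
```

```text
position: [0.468, -0.1817, 0.0358]
ft_force: [19.0, -3.0, -7.1]
position: [0.468, -0.1817, 0.0363]
ft_force: [12.9, -2.0, -5.7]
t=28.93 delta [0.0069 0.0253 0.0153] twist 0.006119955980945955 tcp [ 0.468  -0.1817  0.0363] x [-0.0018  0.028  -0.9996] z [ 0.987 -0.159 -0.006] f [12.9 -2.  -5.7] w 0.002
```

```bash
python3 -m pendant '[{"travel":[0.004,0.005,0.012],"twist":0},{"travel":[0.006,0.02,0.012],"twist":0},{"travel":[0.006,0.036,0.012],"twist":0}]'| grep -E "pos|force"; python3 -m pendant '[{"travel":[0.001,0.008,0],"twist":0}]'| grep -E "pos|force"; python3 -c "
from h import *
delta(tr(-.075,.025,.03),ex)"
```

```text
position: [0.4836, -0.1571, 0.0309]
ft_force: [-3.8, -40.0, -6.3]
position: [0.4835, -0.1577, 0.0307]
ft_force: [-3.4, -17.6, 8.1]
t=29.43 delta [ 0.0007 -0.0007  0.0038] twist 0.0015045640411601258 tcp [ 0.4835 -0.1577  0.0307] x [-3.8e-03  5.0e-04 -1.0e+00] z [ 0.987 -0.164 -0.004] f [ -3.4 -17.6   8.1] w 0.003
```

```bash
python3 -c "
from h import *
delta([.538,.161,.18],[np.cos(np.radians(78)),np.sin(np.radians(78)),0])"
python3 -m pendant '[{"travel":[-0.02,-0.01,0],"twist":0},{"travel":[-0.07,-0.01,0],"twist":-0.1},{"travel":[-0.12,0,0],"twist":-0.28},{"travel":[-0.15,0.04,0],"twist":-0.46},{"travel":[-0.15,0.085,0],"twist":-0.64},{"travel":[-0.15,0.13,0],"twist":-0.82},{"travel":[-0.15,0.17,0],"twist":-1.0},{"travel":[-0.15,0.21,0],"twist":-1.18},{"travel":[-0.15,0.24,0],"twist":-1.36},{"travel":[-0.15,0.25,0],"twist":-1.525}]' 0 60 | grep -E "pos|force"; python3 -c "
from h import *
delta([.538,.161,.18],[np.cos(np.radians(78)),np.sin(np.radians(78)),0]);print(ctrl.get_state()['joint_positions'].round(2))
snap('wrist','w23');snap('scene','s23')"
```

```text
t=29.43 delta [-0.1493  0.3233  0.001 ] twist -1.5256592194881706 tcp [ 0.4835 -0.1577  0.0307] x [-3.8e-03  5.0e-04 -1.0e+00] z [ 0.987 -0.164 -0.004] f [ -3.4 -17.6   8.1] w 0.003
position: [0.5233, 0.0924, 0.1798]
ft_force: [1.1, -0.6, -0.0]
t=30.68 delta [-0.0003 -0.0007  0.0702] twist 0.009328341735091089 tcp [0.5233 0.0924 0.1798] x [-6.9e-03  2.0e-04 -1.0e+00] z [ 0.199  0.98  -0.001] f [ 1.1 -0.6 -0. ] w 0.497
[-0.5   0.1   0.3   1.81 -0.03  1.25  1.18]
```

View pics/w23.png

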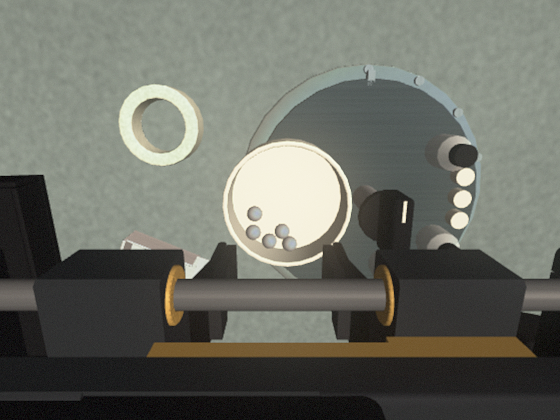

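View pics/s23.png

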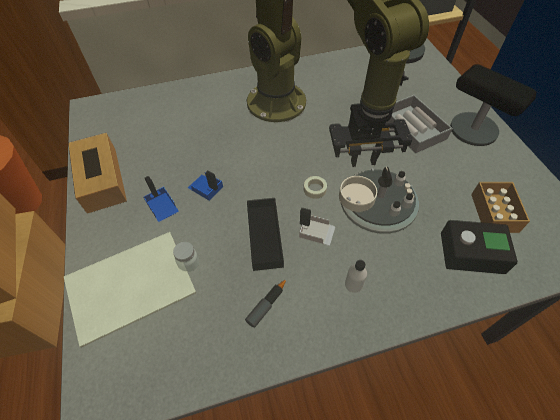

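```bash
python3 -c "
from h import *
c=cam('wrist');im=cv2.imread('pics/w23.png')
cv2.imwrite('pics/c23.png',cv2.resize(im[150:270,330:500],(850,600),interpolation=2))
print(ray(c,400,222,.133),ray(c,288,202,.066))
t=cv2.imread('pics/t15.png');cv2.imwrite('pics/c23t.png',cv2.resize(t[180:240,100:180],(800,600),interpolation=2))"
```

```text
[0.53431222 0.16757987 0.133     ] [0.52360334 0.09863682 0.066     ]
```

View pics/c23.png

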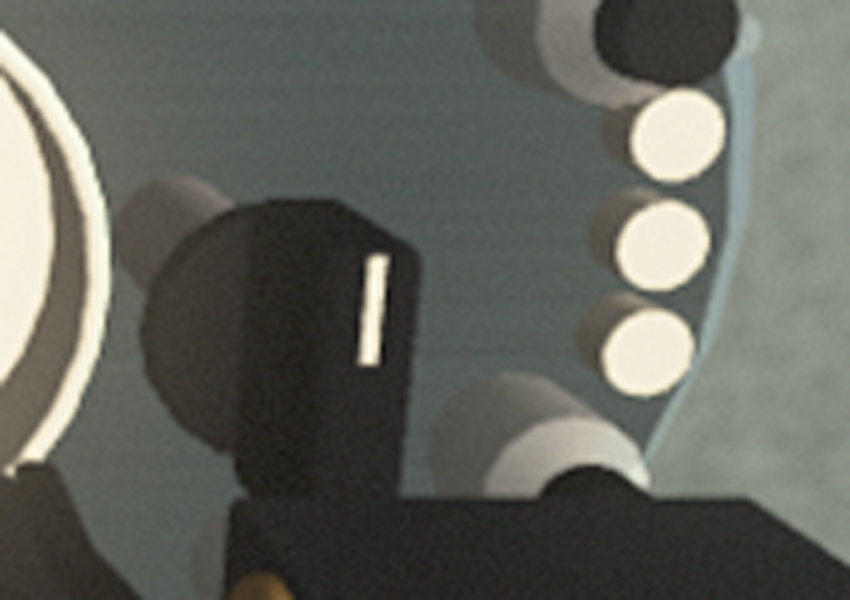

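View pics/c23t.png

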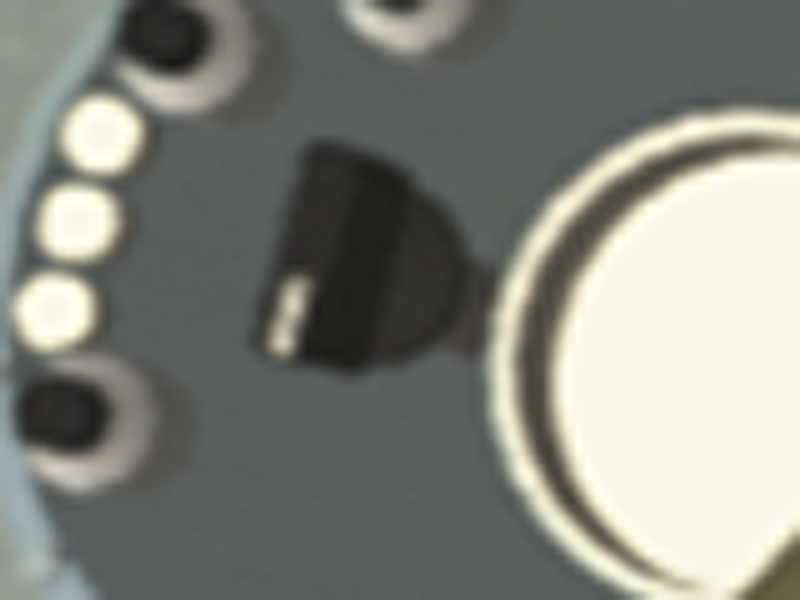

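```bash
python3 -c "
from h import *
c=cam('top');print(ray(c,131.2,205.2,.133));d=np.array([np.cos(np.radians(77)),np.sin(np.radians(77))]);print('bin-based',np.array([.5245,.0983])+.0725*d)
delta([.538,.169,.155],[d[0],d[1],0])"
```

```text
[0.53684293 0.16743929 0.133     ]
bin-based [0.54080895 0.16894183]
t=30.77 delta [0.0248 0.0017 0.0791] twist 0.020710763559149203 tcp [0.5236 0.0912 0.1799] x [-6.4e-03  1.0e-04 -1.0e+00] z [ 0.205  0.979 -0.001] f [0.3 0.  0. ] w 0.5
```

```bash
python3 -m pendant '[{"travel":[0,0.001,0.03],"twist":0.02},{"travel":[0.005,0.0015,0.06],"twist":0.02},{"travel":[0.015,0.0015,0.078],"twist":0.02},{"travel":[0.022,0.0015,0.079],"twist":0.02},{"travel":[0.022,0.0015,0.079],"twist":0.02}]' 0 60 | grep -E "pos|force"; python3 -c "
from h import *
d=np.array([np.cos(np.radians(77)),np.sin(np.radians(77))])
delta([.538,.169,.099],[d[0],d[1],0]);c,_=snap('wrist','w24')"
```

```text
position: [0.5374, 0.1671, 0.1566]
ft_force: [0.6, -0.2, 0.1]
t=31.40 delta [ 0.0576 -0.0006  0.0022] twist -0.0014833205210976197 tcp [0.5374 0.1671 0.1566] x [-0.0086 -0.0017 -1.    ] z [ 0.226  0.974 -0.004] f [ 0.6 -0.2  0.1] w 0.501
```

View pics/w24.png

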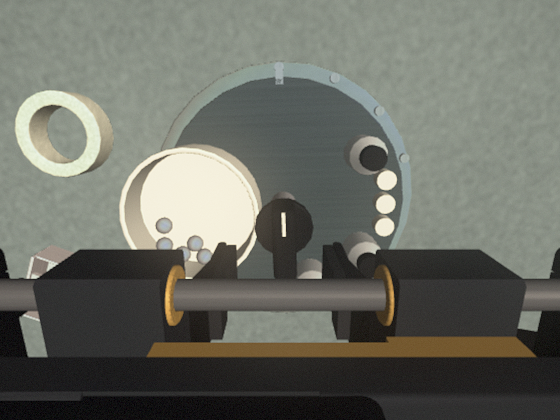

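```bash
python3 -m pendant '[{"travel":[0.03,0,0.002],"twist":0},{"travel":[0.055,0,0.002],"twist":0},{"travel":[0.0585,0,0.002],"twist":0},{"travel":[0.0585,0,0.002],"twist":0}]' 0 60 | grep -E "pos|force";python3 -m pendant '[{"travel":[0,0,0],"twist":0},{"travel":[0,0,0],"twist":0},{"travel":[0,0,0],"twist":0},{"travel":[0,0,0],"twist":0},{"travel":[0,0,0],"twist":0}]' -1 60 | grep -E "pos|force|grip"; python3 -c "
from h import *
d=np.array([np.cos(np.radians(77)),np.sin(np.radians(77))])
delta([.538,.169,.097],[d[0],d[1],0]);c,_=snap('wrist','w25');print(ctrl.get_state()['joint_positions'].round(2),ctrl.get_state()['torque'].round(2))"
```

```text
position: [0.5383, 0.1681, 0.0995]
ft_force: [-0.1, -0.1, -1.1]
position: [0.5387, 0.1696, 0.0999]
ft_force: [0.5, 3.5, -0.1]
grip_width: 0.154
t=32.58 delta [ 0.0029  0.0006 -0.0007] twist -0.0016745772431832593 tcp [0.5387 0.1696 0.0999] x [-5.5e-03  2.0e-04 -1.0e+00] z [ 0.227  0.974 -0.001] f [ 0.5  3.5 -0.1] w 0.154
[-0.57  0.24  0.25  1.82 -0.07  1.1   1.05] [ 0.93 -0.45  0.17]
```

View pics/w25.png

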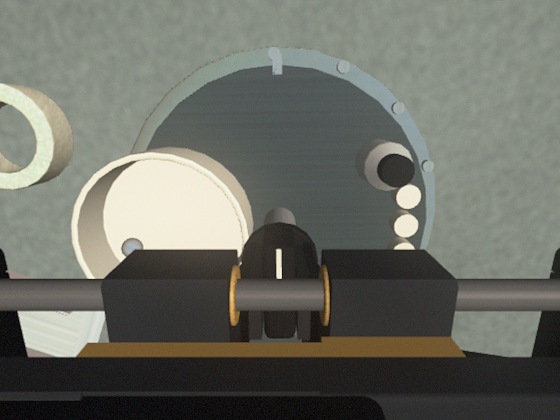

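```bash
python3 -m pendant '[{"travel":[0,0,0],"twist":0.06},{"travel":[0,0,0],"twist":0.14},{"travel":[0,0,0],"twist":0.22},{"travel":[0,0,0],"twist":0.30},{"travel":[0,0,0],"twist":0.38},{"travel":[0,0,0],"twist":0.46},{"travel":[0,0,0],"twist":0.54},{"travel":[0,0,0],"twist":0.62},{"travel":[0,0,0],"twist":0.70},{"travel":[0,0,0],"twist":0.78}]' -1 60 | grep -E "pos|force|grip"; python3 -c "
from h import *
d=np.array([np.cos(np.radians(76.9)),np.sin(np.radians(76.9))])
delta([.538,.169,.0999],[d[0],d[1],0]);c,_=snap('scene','s26');s=cv2.imread('pics/s26.png');cv2.imwrite('pics/c26.png',cv2.resize(s[130:250,320:440],(600,600),interpolation=2));c,_=snap('wrist','w26');print(ctrl.get_state()['torque'].round(2))"
```

```text
position: [0.539, 0.1698, 0.0999]
ft_force: [1.6, 2.3, -0.8]
grip_width: 0.16
t=33.88 delta [ 0.     -0.0002 -0.0012] twist -0.7821451905012664 tcp [0.539  0.1698 0.0999] x [-5.e-03  4.e-04 -1.e+00] z [ 0.847  0.531 -0.004] f [ 1.6  2.3 -0.8] w 0.16
[ 0.69 -0.45 -0.02]
```

View pics/w26.png

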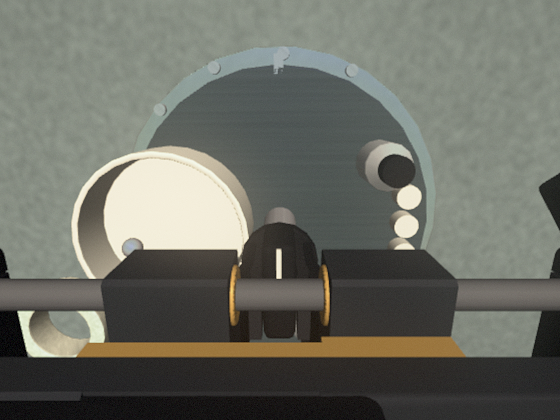

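View pics/c26.png

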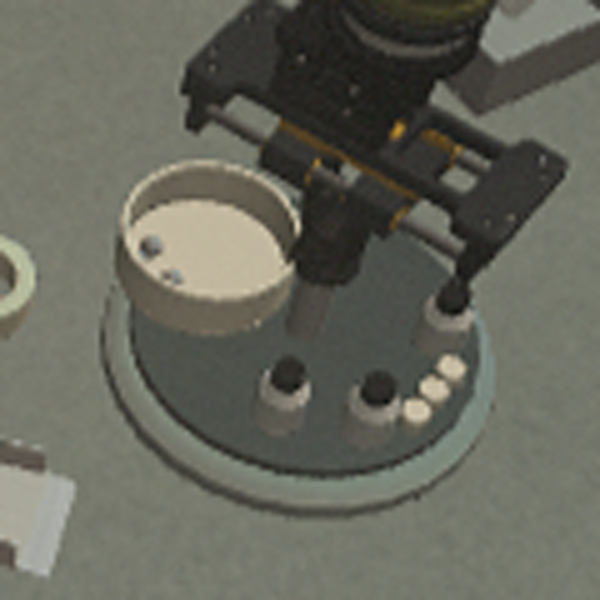

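```bash
python3 -m pendant '[{"travel":[0,0,0],"twist":0.06},{"travel":[0,0,0],"twist":0.14},{"travel":[0,0,0],"twist":0.22},{"travel":[0,0,0],"twist":0.30},{"travel":[0,0,0],"twist":0.37},{"travel":[0,0,0],"twist":0.43},{"travel":[0,0,0],"twist":0.475},{"travel":[0,0,0],"twist":0.475},{"travel":[0,0,0],"twist":0.475}]' -1 60 | grep -E "pos|force|grip"; python3 -c "
from h import *
d=np.array([np.cos(np.radians(76.9)),np.sin(np.radians(76.9))])
delta([.538,.169,.0999],[d[0],d[1],0]);c,_=snap('scene','s27');s=cv2.imread('pics/s27.png');cv2.imwrite('pics/c27.png',cv2.resize(s[130:290,240:440],(750,600),interpolation=2));c,_=snap('wrist','w27');print(ctrl.get_state()['torque'].round(2),ctrl.get_state()['joint_positions'].round(2))"
```

```text
position: [0.5391, 0.1698, 0.0999]
ft_force: [2.7, 2.6, -1.6]
grip_width: 0.152
t=35.10 delta [-0.     -0.0007 -0.0012] twist -1.2541767713490932 tcp [0.5391 0.1698 0.0999] x [-4.7e-03  6.0e-04 -1.0e+00] z [ 0.996  0.088 -0.005] f [ 2.7  2.6 -1.6] w 0.152
[ 0.6  -0.55  0.21] [-0.7   0.25  0.4   1.82 -0.11  1.1  -0.17]
```

View pics/w27.png

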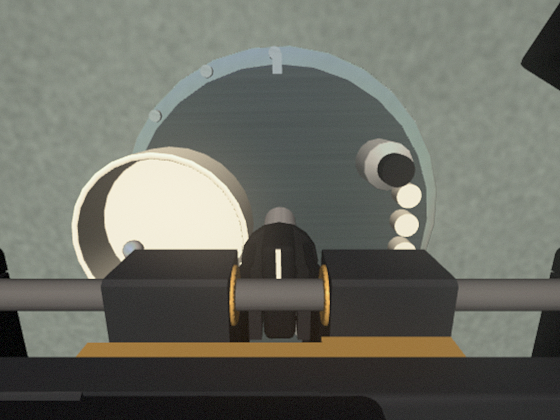

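View pics/c27.png

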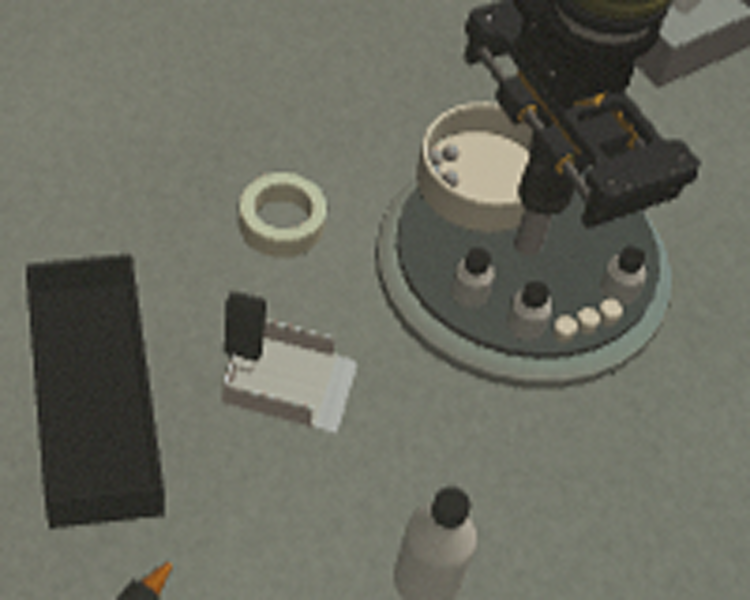

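```bash
python3 -c "
from h import *
s=ctrl.get_state();print(s['time'],s['grip_width'],abs(s['qd']).max());print(ctrl.close_job())"
```

```text
35.2 0.15794142190228644 0.0028159359132667373
the job is handed in; nothing more can be done
None
```

I scooped up all five balls and tipped them into the white bin with the turntable at home. I then stood the scoop upright on the table and let go of it. Finally I turned the knob clockwise to the third click and handed the job in at 35.2 s, still holding it at 60 N.

**Tilt method:** The moves cannot tilt the tool, and with the scoop flat the balls stayed on its sloping lip. I pressed the closed fingers against the tray's end wall to lean the tool about 13°, and gripped the handle so the scoop came up nose-high. I poured by twisting. Afterwards I pressed the tool straight again on the tray walls.

**Last checks:**
- **Turntable:** the tool had turned 1.254 rad since the grip (third click is 1.257), and the pointer lines up with the third dot in the wrist picture.
- **Knob grip:** the opening is about 13.7 mm on the 14 mm bar, and the arm is still.
- **Balls:** five were in the bin before the turn. In the last pictures the gripper hides part of the bin, so only about three can be seen.
- **Scoop and tape:** the scoop stands flat and released, and the tape looks unmoved. I did not measure the bystanders again.

**What did not go to plan:**
- The first quick push only rolled the balls ahead to the end wall.
- The scoop pressed on the bin rim with about 15 N before I raised it to pour.
- Putting the scoop down peaked at about 27 N.
- Straightening the tool pressed the fingers on the tray side wall with a reading of 40 N, right at the limit set for the arm and gripper body. I took the fingers as outside that limit.

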